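# Scribe the outline of a worn wooden cheek onto a new sheet

### The arm

A 7-joint arm with a two-finger parallel gripper is mounted at the origin on the work surface. World frame = base frame: x ahead of the robot, y to its left, z up, the work surface at z = 0. Lengths are in m, angles in rad, forces in N, time in s.
With the tool pointing down it reaches from about 0.375 to 0.925 m from the base axis. Payload 3.1 kg.
Tool frame: the origin (TCP) lies midway between the tips of the shut fingers; the grasp point (between the pads) lies 19 mm behind it (manip.pinch_z is the distance from the TCP to the grasp point, in m); x points along the fingers, y is the direction in which the jaws open and shut, and the axes are right-handed (so a half turn about x gives the same grasp; the last joint's range is limited). The gripper opens to 85 mm and grips with 20 to 120 N. Pads are 22 mm wide; open, the fingers measure 114 mm over their backs; the gripper's body (76 mm by 85 mm) begins 54 mm behind the grasp point. The pads swing forward as they close: fully open they stand 13 mm farther back than shut.
Start: joints at [1.238, 0.383, 0.044, 1.598, -0.018, 1.161, -0.05], TCP at [0.151, -0.632, 0.231] pointing down, gripper open.
Joint ranges: [-2.61, 2.61], [-0.41, 2.15], [-1.48, 1.57], [0, 2.5], [-1.57, 4.71], [0.05, 1.97], [-2.85, 2.85]. Speed limits (rad/s): [2.79, 2.79, 3.14, 3.14, 3.14, 3.14, 3.14].

### API

Orientations are given as a unit quaternion [w, x, y, z].
In Python, from station import sense, capture, camera_model, manip gives the robot as it stands. The module is installed in compiled form; this text tells all that it offers.
- The arm moves only by the tool carry_out, never from a script. Its argument "plan" is a list that holds one entry, the list of rows, each a list of 7 numbers: the shift along the world's x, y, z in mm, then the turn, a rotation vector about the world's x, y, z in rad, then the opening, from 0 (shut) to 1 (fully open). In form: [[[x, y, z, ax, ay, az, jaw], ...]]. A call has exactly 5 rows; each row shifts and turns the commanded pose from where the row before left it; what a row does not reach is not made up. A row lasts 1/8 s, in which the tool goes at most 62.5 mm and 10.7 degrees, less where a joint would pass 70% of its speed; a pose out of reach is approached as far as the arm can. A call is refused whole if a number of a shift passes 62.5 or a number of a turn 0.188, either way. A call with a gripper value outside its range is refused whole. The fingers move at their own pace and stop on an object; "squeeze" is the grip in N (left out, the last holds). Time passes only in rows, so rows that do not move let the fingers close, or fill a call up. It gives the time, the measured TCP pose, the force and the opening at its end, in the units of the state.
- sense(): the state, without advancing time (a new reading comes with each control period).
- capture(name): name is "scene" or "top" or "wrist"; returns the picture (384x512x3 uint8, red, green, blue); there is no depth.
- camera_model(name): a dict with "fx", "fy", "cx", "cy" (pixels), "origin" and "rotation" of the camera in the world; the wrist camera has in their place "hand_eye" (4x4, takes a point from camera to tool coordinates, whose origin is the TCP and whose axes are the tool frame's). Camera axes: x right, y down, z forward; pixel columns grow to the right and rows downward; lengths in m; the calibration is good to about 2 mm. A picture is of the moment at which its call begins: read the wrist's pose just before it. camera_model takes no time and is no camera call.
- manip.sign_off(): hands the job in, once; it reports no verdict.
The state is a dict: "clock": time; "joint_pos": joint angles; "qd": joint speeds; "tau": joint torques, N m; "tool_pos": TCP position; "orientation": TCP orientation; "contact_force": force on the tool from outside, world axes, zero at the start; "ft_torque": the same for the moment, N m; "grip_width": opening from 0.0 (shut) to 1.0 (fully open).
Only numpy, scipy, OpenCV 4.12 (cv2) and the standard library are available. Lean on these libraries where they do the work, as an engineer would, in place of code of your own. Each camera call takes 0.05 s, during which the arm holds its last target.

### The job

Take the scriber out of its stand and scribe the curved edge of the clamped wooden cheek onto the aluminium sheet: go along the whole edge from the bulged end to the hollow end, keeping the point on the sheet and the shank lightly against the wood all the way round both curves, without pressing hard on either. Then put the scriber back in its stand, fully home, and leave everything else where it is.

Things in the scene. Friction and masses are not known exactly. Their poses are not given: they have to be found in the camera images.
- cheek: clamped wooden end cheek, the pattern: 130 x 80 x 10 mm thick. This is the frame of its clamps, the cheek's nominal place: origin at its underside, z up; straight back edge at x=-55 mm, curved edge facing +x, bulge at +y, hollow at -y. The wood was laid by eye: it lies up to 8 mm off along x and up to 0.07 rad turned about the origin, and its worn edge wanders 2 mm. Over 12 N dents it.
- bulge_centre (a point): nominal centre of the bulge's arc (convex edge, radius 40 mm), at (-15.0, 26.5) mm in the cheek's frame, at the sheet's face. The arc runs from (13.3, 54.8) through (25.0, 26.5) to (13.3, -1.8), where the hollow takes over smoothly. The real place has to be felt or seen.
- hollow_centre (a point): nominal centre of the hollow's arc (concave edge, radius 35 mm), at (38.0, -26.5) mm in the cheek's frame, out over the sheet. The arc runs from (13.3, -1.8) through (3.0, -26.5) to (13.3, -51.3). The real place has to be felt or seen.
- edge_start (a point): nominal end of the curved edge on the bulged side, corner at (2.0, 66.1) mm in the cheek's frame; from here a 16 mm straight leads to the bulge's arc at (13.3, 54.8)
- edge_end (a point): nominal end of the curved edge on the hollow side, corner at (24.6, -62.6) mm in the cheek's frame; a 16 mm straight leads here from the hollow's arc at (13.3, -51.3)
- sheet: new blank of aluminium, 166 x 190 mm, 3 mm thick, under the cheek, fixed on a plywood board 220 x 230 x 12 mm; axes as the cheek's. Origin at the centre of its underside; its top face (15 mm above the bench) takes the line. It reaches 65 mm or more beyond the edge and 25 mm past the cheek's ends. Two toggle clamps stand behind, up to 56 mm above the bench. A few N on the point do; over 15 N gouges it.
- scriber: scriber, 50 to 80 g, standing point down, loose in its stand. Origin at its point, z up along it. Steel shank 6 mm thick, 5 to 50 mm above the point (below that it tapers to a blunt 2.6 mm), collar of 20 mm from 50 to 54 mm, round aluminium handle of 14 mm from 54 to 122 mm: grip there, upright, firmly (60 N or more). In use the shank's side slides on the cheek, so the point runs 3 mm off the edge.
- scriber_tip (a point): the point of the scriber (its origin)
- stand: the scriber's stand: a fixed dark wooden block 75 x 75 mm, 58 mm high, with one upright hole of 10 mm diameter, 54 mm deep, in the middle of its top, with a 2 mm chamfer. Origin at the centre of its underside. With the scriber home its collar rests on the block's top and its point is 8 mm above the bench.
- stand_mouth (a point): centre of the mouth of the stand's hole, at its top face
- meter: bystander: a bench multimeter, 100 x 150 mm, 55 mm high, origin at the centre of its underside
- reel: bystander: a reel of solder standing on its flange, 56 mm diameter, 40 mm high, origin at the centre of its underside
- driver: bystander: a screwdriver 170 mm long, lying on the bench
- tray: bystander: an open steel tray with a few knobs and bushes in it, 100 x 140 mm, 30 mm high, origin at the centre of its underside

How it is judged:
On the way, in this order (a step that is already met when the one before it is completed fails the run):
1. the point is on the sheet and the shank against the cheek's curved edge (each with at least 0.3 N) within 7 mm of the first of seven stations along the edge, y = 54 mm in the cheek's frame (y of scriber_tip in the frame of cheek between 0.047 and 0.061 m and x of scriber_tip in the frame of cheek above -0.015 m and contact force between scriber and cheek above 0.3 N and contact force between scriber and sheet above 0.3 N), for 0.1 s.
2. the point is on the sheet and the shank against the cheek's curved edge (each with at least 0.3 N) within 7 mm of the second of seven stations along the edge, y = 36 mm in the cheek's frame (y of scriber_tip in the frame of cheek between 0.029 and 0.043 m and x of scriber_tip in the frame of cheek above -0.015 m and contact force between scriber and cheek above 0.3 N and contact force between scriber and sheet above 0.3 N), for 0.1 s.
3. the point is on the sheet and the shank against the cheek's curved edge (each with at least 0.3 N) within 7 mm of the third of seven stations along the edge, y = 18 mm in the cheek's frame (y of scriber_tip in the frame of cheek between 0.011 and 0.025 m and x of scriber_tip in the frame of cheek above -0.015 m and contact force between scriber and cheek above 0.3 N and contact force between scriber and sheet above 0.3 N), for 0.1 s.
4. the point is on the sheet and the shank against the cheek's curved edge (each with at least 0.3 N) within 7 mm of the fourth of seven stations along the edge, y = 0 mm in the cheek's frame (y of scriber_tip in the frame of cheek between -0.007 and 0.007 m and x of scriber_tip in the frame of cheek above -0.015 m and contact force between scriber and cheek above 0.3 N and contact force between scriber and sheet above 0.3 N), for 0.1 s.
5. the point is on the sheet and the shank against the cheek's curved edge (each with at least 0.3 N) within 7 mm of the fifth of seven stations along the edge, y = -18 mm in the cheek's frame (y of scriber_tip in the frame of cheek between -0.025 and -0.011 m and x of scriber_tip in the frame of cheek above -0.015 m and contact force between scriber and cheek above 0.3 N and contact force between scriber and sheet above 0.3 N), for 0.1 s.
6. the point is on the sheet and the shank against the cheek's curved edge (each with at least 0.3 N) within 7 mm of the sixth of seven stations along the edge, y = -36 mm in the cheek's frame (y of scriber_tip in the frame of cheek between -0.043 and -0.029 m and x of scriber_tip in the frame of cheek above -0.015 m and contact force between scriber and cheek above 0.3 N and contact force between scriber and sheet above 0.3 N), for 0.1 s.
7. the point is on the sheet and the shank against the cheek's curved edge (each with at least 0.3 N) within 7 mm of the seventh of seven stations along the edge, y = -54 mm in the cheek's frame (y of scriber_tip in the frame of cheek between -0.061 and -0.047 m and x of scriber_tip in the frame of cheek above -0.015 m and contact force between scriber and cheek above 0.3 N and contact force between scriber and sheet above 0.3 N), for 0.1 s.
At the end, for the whole second after the job is handed in: the scriber stands at rest in the hole of its stand, its point within 8 mm of the hole's axis and less than 11 mm above the bench (collar down on the block), leaning less than 0.15 rad (horizontal distance between scriber_tip and stand_mouth below 0.008 m and z of scriber_tip in the frame of stand below 0.011 m and angle between scriber's own z axis and vertical below 0.15 rad and linear speed of scriber below 0.02 m/s); the robot touches nothing.
It fails at once if the scriber presses on the cheek with more than 12 N (contact force between scriber and cheek above 12 N).
It fails at once if the scriber presses on the sheet with more than 15 N (contact force between scriber and sheet above 15 N).
It fails at once if a bystander (meter, reel, screwdriver or tray) is moved by more than 15 mm (distance of any of meter, reel, driver, tray from where it was at the start of the episode above 0.015 m).
It also fails if it takes over 72 s, if anything falls off the work surface, if the arm or the gripper's body presses on something with over 40 N, if the wrist force passes 120 N, or if a joint passes its speed limit or range.

## Working session

There is one attempt and no reset: what is moved stays moved. The work goes in short steps, Python scripts to look and compute and a tool call to move; the robot and the scene stay as the last step left them, time stands still between calls to the robot, and variables do not carry over. Pictures are saved under pics/ and viewed, and the job is handed in when it is done.

Besides the shell and the picture viewer there is one more tool, called after ">>>" as name(argument=value, ...) on one line, values as JSON. carry_out: Moves the arm, as the interface text tells. Its arguments: {"type":"object","properties":{"plan":{"type":"array"},"squeeze":{"type":"number"}},"required":["plan"]}

```bash
mkdir -p pics; ls
python3 - <<'E'
from station import sense,capture,camera_model,manip
import cv2
s=sense();print(s)
for n in("scene","top","wrist"):
    cv2.imwrite(f"pics/{n}0.png",capture(n)[:,:,::-1]);print(n,camera_model(n))
print(manip.pinch_z)
E
```

```text
pics
{'clock': 0.0, 'joint_pos': array([ 1.2382376 ,  0.38383103,  0.04383309,  1.59957037, -0.01788773,
        1.16117118, -0.04991437]), 'qd': array([-0.0020902 ,  0.00036092, -0.00014982,  0.00196282,  0.00108798,
       -0.0013322 ,  0.00032408]), 'tau': array([ 3.14924282e-04, -4.33457279e+01,  1.02488436e+00, -2.49513352e+01,
        1.06737381e-02,  1.14163320e-02, -2.35511459e-05]), 'tool_pos': array([ 0.15097097, -0.63126794,  0.22989136]), 'orientation': array([-0.08193337, -0.70207805, -0.08373502,  0.70239717]), 'contact_force': array([-0.40734882,  0.48992874,  0.24658545]), 'ft_torque': array([-0.02678562,  0.02684139,  0.03454476]), 'grip_width': 0.9973284631623869}
scene {'fx': 427.72631307306386, 'fy': 427.72631307306386, 'cx': 252.31111682835902, 'cy': 185.2332508800125, 'origin': array([ 0.87195553, -0.48939713,  0.81571017]), 'rotation': array([-0.30244796,  0.92516535,  0.21694813, -0.07434925])}
top {'fx': 355.73653206053746, 'fy': 355.73653206053746, 'cx': 259.21035870852955, 'cy': 198.58602722833606, 'origin': array([ 0.55466694, -0.01298028,  0.96867584]), 'rotation': array([ 0.01599215, -0.69727239,  0.71623066, -0.02385596])}
wrist {'fx': 308.215995342461, 'fy': 308.215995342461, 'cx': 256.05357136892883, 'cy': 191.4128932756037, 'hand_eye': array([[-7.52604323e-04, -2.70442731e-01,  9.62735770e-01,
        -1.42787808e-01],
       [ 9.99999648e-01, -5.60373920e-04,  6.24319802e-04,
         5.41085737e-04],
       [ 3.70649265e-04,  9.62735901e-01,  2.70443057e-01,
        -6.90362432e-02],
       [ 0.00000000e+00,  0.00000000e+00,  0.00000000e+00,
         1.00000000e+00]])}
0.0187
```

View pics/scene0.png

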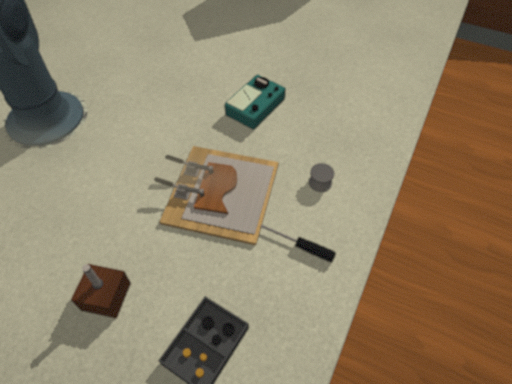

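View pics/top0.png

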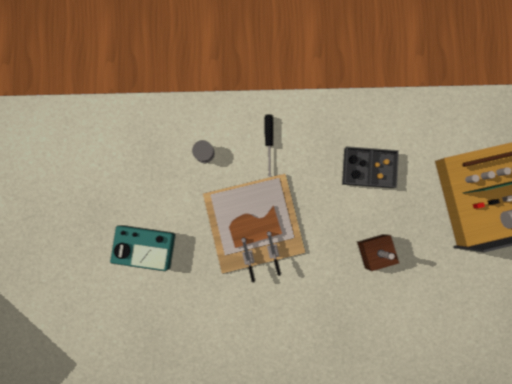

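View pics/wrist0.png

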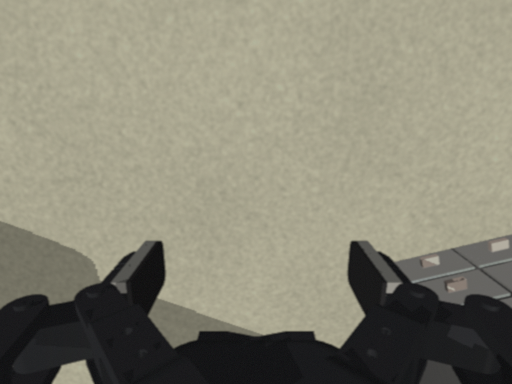

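```bash
cat > h.py <<'E'
import numpy as np,cv2
from scipy.spatial.transform import Rotation as R
from station import sense,capture,camera_model,manip
def q(w): return R.from_quat([w[1],w[2],w[3],w[0]])
def cam(n,s=None):
    m=camera_model(n)
    K=np.array([[m['fx'],0,m['cx']],[0,m['fy'],m['cy']],[0,0,1]])
    if 'origin' in m: return K,q(m['rotation']).as_matrix(),np.array(m['origin'])
    s=s or sense(); T=np.eye(4);T[:3,:3]=q(s['orientation']).as_matrix();T[:3,3]=s['tool_pos']
    T=T@m['hand_eye'];return K,T[:3,:3],T[:3,3]
def ray(c,uv):
    K,Rm,o=c;uv=np.atleast_2d(np.array(uv,float))
    d=(np.linalg.inv(K)@np.c_[uv,np.ones(len(uv))].T).T@Rm.T
    return o,d
def onz(c,uv,z):
    o,d=ray(c,uv);return o+d*((z-o[2])/d[:,2])[:,None]
def proj(c,P):
    K,Rm,o=c;p=(np.atleast_2d(P)-o)@Rm@K.T;return p[:,:2]/p[:,2:]
E
python3 - <<'E'
from h import *
ct,cs=cam('top'),cam('scene')
print('stand top', onz(ct,[(375,253)],.058), 'handle top',onz(ct,[(391,256)],.13),onz(cs,[(88,269)],.13),'stand', onz(cs,[(108,275)],.058))
print('cheek',onz(ct,[(230,222),(278,207)],.025))
t=cv2.imread('pics/top0.png');s=cv2.imread('pics/scene0.png')
cv2.imwrite('pics/t1.png',cv2.resize(t[160:290,190:320],None,fx=4.5,fy=4.5,interpolation=2))
cv2.imwrite('pics/t2.png',np.hstack([cv2.resize(t[220:290,345:415],None,fx=5.5,fy=5.5,interpolation=2),cv2.resize(s[250:320,65:135],None,fx=5.5,fy=5.5,interpolation=2)]))
E
```

```text
stand top [[ 0.45910776 -0.31530178  0.058     ]] handle top [[ 0.45861137 -0.32877916  0.13      ]] [[ 0.46720421 -0.32957517  0.13      ]] stand [[ 0.46709127 -0.30566793  0.058     ]]
cheek [[ 0.54780978  0.05471957  0.025     ]
 [ 0.58407661 -0.07346659  0.025     ]]
```

View pics/t1.png

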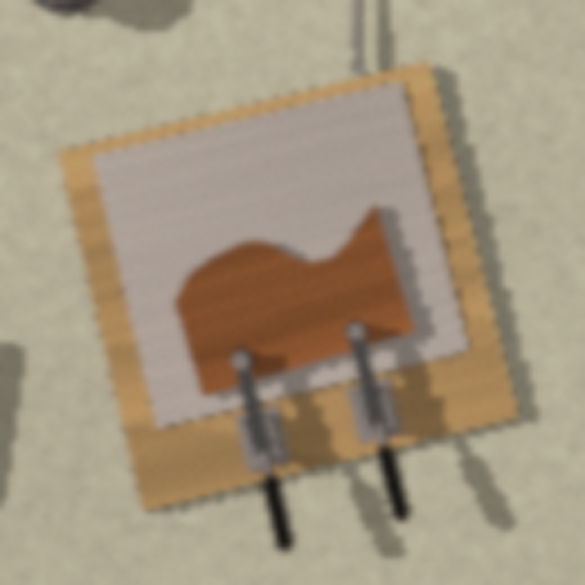

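View pics/t2.png

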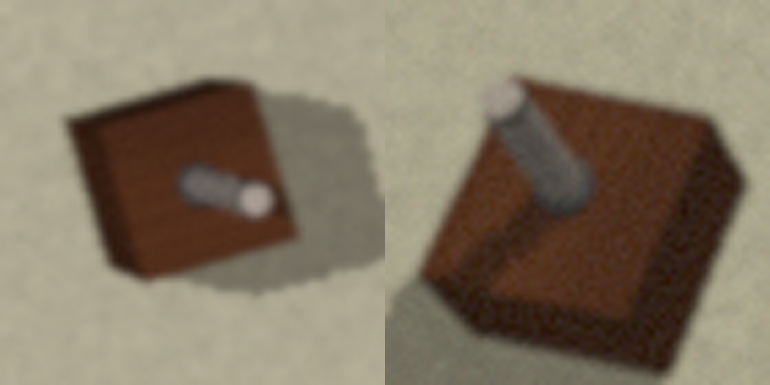

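Run:
```python
from h import *
ct,cs=cam('top'),cam('scene')
f=lambda x,y,ox,oy,k:((x+.5)/k-.5+ox,(y+.5)/k-.5+oy)
def tri(a,b):
    A=[];B=[]
    o1,d1=ray(ct,a);o2,d2=ray(cs,b);d1=d1[0]/np.linalg.norm(d1);d2=d2[0]/np.linalg.norm(d2)
    M=np.zeros((3,3));v=np.zeros(3)
    for o,d in((o1,d1),(o2,d2)):
        Pm=np.eye(3)-np.outer(d,d);M+=Pm;v+=Pm@o
    return np.linalg.solve(M,v)
a,b=f(257,200,345,220,5.5),f(504-385,98,65,250,5.5)
print(tri(a,b),onz(ct,a,.13),onz(cs,b,.13))
a,b=f(197,184,345,220,5.5),f(568-385,190,65,250,5.5)
print(tri(a,b),onz(ct,a,.062),onz(cs,b,.062))
# stand top corners in top
print(onz(ct,[f(*p,345,220,5.5) for p in((68,120),(252,88),(298,238),(147,280),)],.058))
print(onz(cs,[f(*p,65,250,5.5) for p in((520-385,77),(708-385,120),(632-385,320),(422-385,278))],.058))
# board corners
c=onz(ct,[f(*p,190,160,4.5) for p in((60,152),(432,65),(520,418),(148,510))],.012);print('board',c,c.mean(0))
c2=onz(ct,[f(*p,190,160,4.5) for p in((95,157),(403,84),(467,350),(157,427))],.015);print('sheet',c2,c2.mean(0))
for C in(c,c2):
  for i,j in((0,1),(3,2)): d=C[i]-C[j];print(np.arctan2(-d[0],d[1]),np.linalg.norm(d))
  for i,j in((3,0),(2,1)): d=C[j]-C[i];print(np.arctan2(d[1],d[0]),np.linalg.norm(d))
print(q(sense()['orientation']).as_matrix())
```

```text
[ 0.45981503 -0.32901545  0.12821231] [[ 0.4586961  -0.32953429  0.13      ]] [[ 0.46245759 -0.32855998  0.13      ]]
[ 0.45923957 -0.32917227  0.05567479] [[ 0.45902554 -0.3277488   0.062     ]] [[ 0.46368624 -0.32991651  0.062     ]]
[[ 0.48977858 -0.27041197  0.058     ]
 [ 0.50219394 -0.35686675  0.058     ]
 [ 0.43245952 -0.37493308  0.058     ]
 [ 0.41521214 -0.30389575  0.058     ]]
[[ 0.41927259 -0.30276685  0.058     ]
 [ 0.48885389 -0.28662459  0.058     ]
 [ 0.50966365 -0.35612787  0.058     ]
 [ 0.43756764 -0.37579986  0.058     ]]
board [[ 0.62652122  0.12666081  0.012     ]
 [ 0.67307302 -0.09758738  0.012     ]
 [ 0.46087384 -0.14330837  0.012     ]
 [ 0.41309369  0.07861397  0.012     ]] [ 0.54339044 -0.00890524  0.012     ]
sheet [[ 0.62275814  0.10544811  0.015     ]
 [ 0.66171178 -0.07958386  0.015     ]
 [ 0.50211952 -0.11278439  0.015     ]
 [ 0.46192271  0.07198268  0.015     ]] [ 0.56212804 -0.00373436  0.015     ]
0.20468337927341923 0.2290290826742298
0.21206408749170463 0.2270076381741706
0.22142881583005297 0.21876885082157146
0.2122182991274768 0.21706887917704204
0.20749388295493004 0.18908784909033496
0.2142160074988084 0.1890890147739283
0.2051453761064691 0.1642801515503798
0.20510800650311473 0.16300909213055775
[[-6.11122870e-04  2.32696610e-01 -9.72549183e-01]
 [ 2.02197659e-03 -9.72547089e-01 -2.32697380e-01]
 [-9.99997769e-01 -2.10867838e-03  1.23838669e-04]]
```

>>> carry_out(plan=[[[31, 30, -2, 0, 0, 0, 1], [31, 30, -2, 0, 0, 0, 1], [31, 30, -2, 0, 0, 0, 1], [31, 30, -2, 0, 0, 0, 1], [31, 30, -2, 0, 0, 0, 1]]])

```text
clock: 0.78
tool_pos: [0.307, -0.4809, 0.2209]
orientation: [-0.083, -0.702, -0.083, 0.702]
contact_force: [1.2, 0.3, -0.3]
grip_width: 0.998
```

>>> carry_out(plan=[[[31, 30, -2, 0, 0, 0, 1], [31, 30, -2, 0, 0, 0, 1], [31, 30, -2, 0, 0, 0, 1], [31, 30, -2, 0, 0, 0, 1], [30, 32, -2, 0, 0, 0, 1]]], squeeze=100)

```text
clock: 1.4
tool_pos: [0.4608, -0.3292, 0.2109]
orientation: [-0.083, -0.702, -0.083, 0.702]
contact_force: [0.3, -0.2, 0.1]
grip_width: 0.995
```

Run:
```python
from h import *
s=sense();cw=cam('wrist',s)
im=capture('wrist');cv2.imwrite('pics/w1.png',im[:,:,::-1])
print(s['clock'],s['tool_pos'],s['contact_force'],s['grip_width'])
print(proj(cw,[[.46,-.329,.13],[.46,-.329,.062]]))
```

```text
1.4 [ 0.46083423 -0.32915134  0.21090608] [ 0.31142463 -0.1616897   0.11823487] 0.9954277945611857
[[254.72571964 200.2106009 ]
 [254.97668786 179.35035545]]
```

View pics/w1.png

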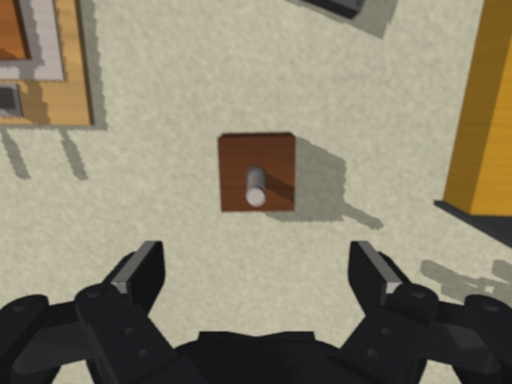

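Run:
```python
from h import *
s=sense();cw=cam('wrist',s)
im=cv2.imread('pics/w1.png')
cv2.imwrite('pics/w1c.png',cv2.resize(im[125:220,210:305],None,fx=6,fy=6,interpolation=2))
print(onz(cw,[(256.3,199)],.13),onz(cw,[(256,173)],.06))
print(onz(cw,[(219,135),(295,133),(295,211),(221,212)],.058).mean(0))
```

```text
[[ 0.46727444 -0.32190974  0.13      ]] [[ 0.47225992 -0.32018766  0.06      ]]
[ 0.47115597 -0.3219496   0.058     ]
```

View pics/w1c.png

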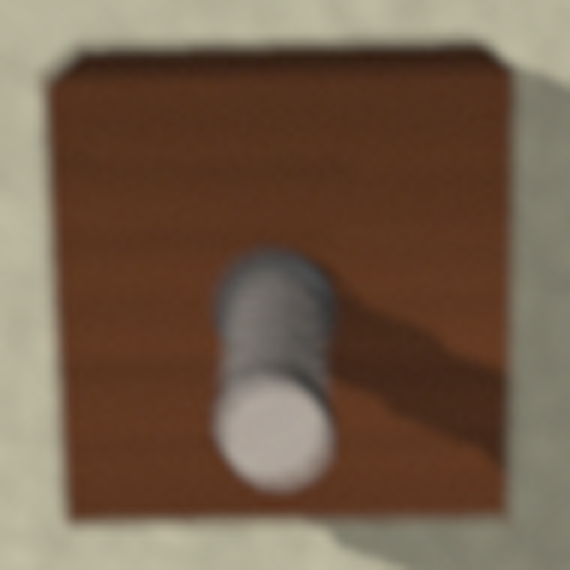

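Run:
```python
from h import *
s=sense();print(s['clock'],s['tool_pos'])
im=capture('wrist');cv2.imwrite('pics/w2.png',im[:,:,::-1])
cw=cam('wrist',s)
print(proj(cw,[[.46,-.329,.13],[.46,-.329,.062]]))
s=sense();print(s['clock'],s['tool_pos'])
cv2.imwrite('pics/w2c.png',cv2.resize(im[125:240,200:315,::-1],None,fx=5,fy=5,interpolation=2))
```

```text
1.45 [ 0.4665437  -0.32152122  0.21083008]
[[262.97742275 209.96638375]
 [261.69706644 187.46802691]]
1.5 [ 0.46488975 -0.32328882  0.21085842]
```

View pics/w2c.png

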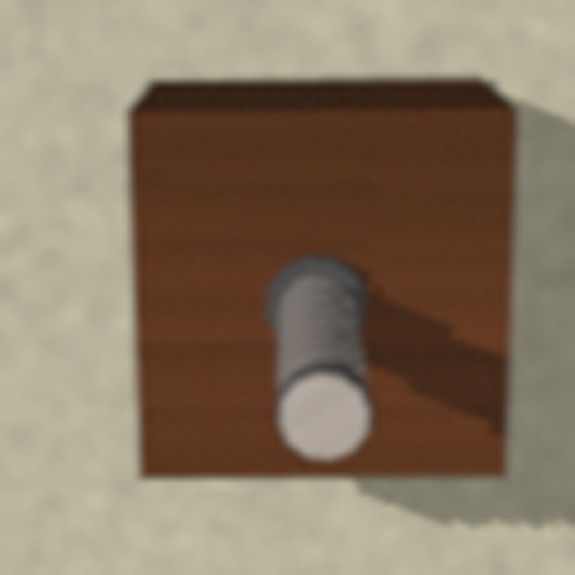

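Run:
```python
from h import *
s=dict(sense());s['tool_pos']=np.array([ 0.4665437,-0.32152122,0.21083008])
cw=cam('wrist',s)
f=lambda x,y:((x+.5)/5-.5+200,(y+.5)/5-.5+125)
print(onz(cw,[f(324,415)],.13),onz(cw,[f(318,303)],.060))
print(onz(cw,[f(132,112),f(515,108),f(505,475),f(142,476)],.058).mean(0))
```

```text
[[ 0.46199675 -0.32966962  0.13      ]] [[ 0.46187357 -0.33018031  0.06      ]]
[ 0.46249372 -0.33116502  0.058     ]
```

>>> carry_out(plan=[[[2, -1, -25, 0, 0, 0, 1], [0, 0, -35, 0, 0, 0, 1], [0, 0, -35, 0, 0, 0, 1], [0, 0, -27, 0, 0, 0, 1], [0, 0, -14, 0, 0, 0, 1]]], squeeze=100)

```text
clock: 2.12
tool_pos: [0.4605, -0.331, 0.0733]
orientation: [-0.082, -0.701, -0.083, 0.703]
contact_force: [0.5, -0.7, 0.2]
grip_width: 1.0
```

>>> carry_out(plan=[[[0, 0, 0, 0, 0, 0, 0.7], [0, 0, 0, 0, 0, 0, 0.5], [0, 0, 0, 0, 0, 0, 0.3], [0, 0, 0, 0, 0, 0, 0], [0, 0, 0, 0, 0, 0, 0]]], squeeze=100)

```text
clock: 2.75
tool_pos: [0.4629, -0.3315, 0.0763]
orientation: [0.083, 0.703, 0.083, -0.702]
contact_force: [0.4, 0.2, 4.3]
grip_width: 0.14
```

>>> carry_out(plan=[[[0, 0, 0, 0, 0, 0, 0], [0, 0, 0, 0, 0, 0, 0], [0, 0, 0, 0, 0, 0, 0], [0, 0, 0, 0, 0, 0, 0], [0, 0, 0, 0, 0, 0, 0]]], squeeze=100)

```text
clock: 3.38
tool_pos: [0.4629, -0.3315, 0.0763]
orientation: [0.083, 0.703, 0.083, -0.702]
contact_force: [-0.8, 0.3, 6.3]
grip_width: 0.134
```

Run:
```python
from h import *
s=sense()
im=capture('wrist');cv2.imwrite('pics/w3.png',im[:,:,::-1])
print(s['clock'],s['tool_pos'],s['contact_force'],s['grip_width'],s['ft_torque'])
```

```text
3.375 [ 0.46291979 -0.3314871   0.07628734] [-0.8311628   0.2936723   6.31552001] 0.13441620143312075 [ 0.18959022  0.20703308 -0.03309355]
```

View pics/w3.png

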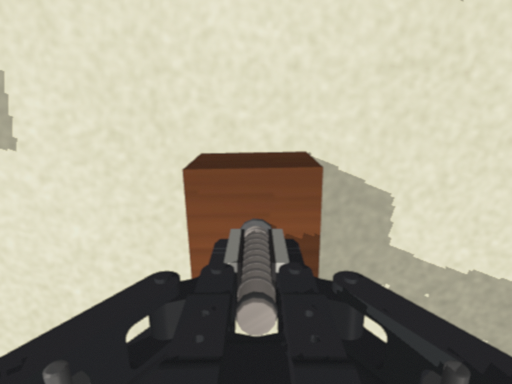

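>>> carry_out(plan=[[[0, 0, 6, 0, 0, 0, 0], [0, 0, 18, 0, 0, 0, 0], [0, 0, 30, 0, 0, 0, 0], [0, 0, 30, 0, 0, 0, 0], [0, 0, 16, 0, 0, 0, 0]]])

```text
clock: 4.05
tool_pos: [0.4631, -0.3318, 0.1779]
orientation: [0.084, 0.703, 0.082, -0.701]
contact_force: [0.2, -0.2, -0.7]
grip_width: 0.136
```

Run:
```python
from h import *
s=sense()
im=capture('wrist');cv2.imwrite('pics/w4.png',im[:,:,::-1])
print(s['clock'],s['tool_pos'],s['contact_force'],s['grip_width'],s['ft_torque'])
```

```text
4.05 [ 0.46309414 -0.33183064  0.17794597] [ 0.18999495 -0.19102706 -0.7237203 ] 0.1356555712416422 [ 0.05088282 -0.00372557 -0.03033372]
```

View pics/w4.png

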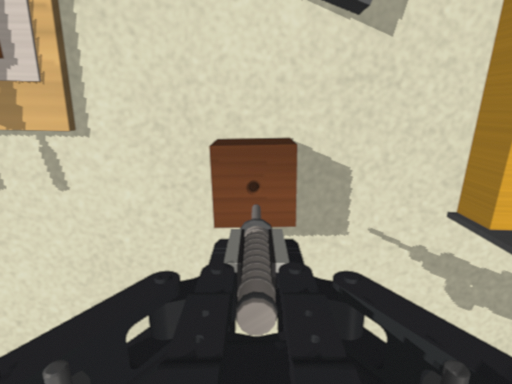

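Run:
```python
from h import *
s=dict(sense());s['tool_pos']=np.array([ 0.46309414,-0.33183064,0.17794597])
cw=cam('wrist',s)
print('hole',onz(cw,[(253.3,186.5)],.058))
R_=q(s['orientation']).as_matrix()
for L in(.066,.068,.070): print(proj(cw,s['tool_pos']+R_@np.array([L,0,0])), proj(cw,s['tool_pos']+np.array([0,0,-L])))
im=cv2.imread('pics/w4.png')
cv2.imwrite('pics/w4c.png',cv2.resize(im[130:240,200:310],None,fx=5,fy=5,interpolation=2))
```

```text
hole [[ 0.46301545 -0.33064115  0.058     ]]
[[255.10799354 205.44355205]] [[254.69363821 205.78626351]]
[[255.11411254 204.56933066]] [[254.69091128 204.91963354]]
[[255.12012612 203.71017061]] [[254.68823137 204.06794528]]
```

View pics/w4c.png

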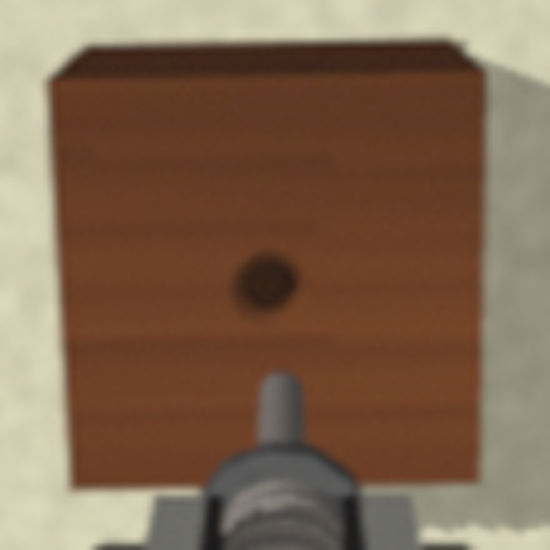

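>>> carry_out(plan=[[[0, 20, 0, 0, 0, 0, 0], [1, 40, 0, 0, 0, 0, 0], [1, 45, 0, 0, 0, 0, 0], [1, 45, 0, 0, 0, 0, 0], [1, 45, 0, 0, 0, 0, 0]]])

```text
clock: 4.72
tool_pos: [0.4642, -0.1327, 0.1735]
orientation: [-0.083, -0.701, -0.084, 0.703]
contact_force: [0.3, 0.1, 0.2]
grip_width: 0.139
```

>>> carry_out(plan=[[[1, 45, 0, 0, 0, 0, 0], [1, 40, 0, 0, 0, 0, 0], [1, 28, 0, 0, 0, 0, 0], [0, 12, 0, 0, 0, 0, 0], [0, 0, 0, 0, 0, 0, 0]]])

```text
clock: 5.35
tool_pos: [0.4681, -0.0103, 0.1744]
orientation: [-0.084, -0.701, -0.084, 0.703]
contact_force: [-0.2, -0.9, -0.4]
grip_width: 0.137
```

Run:
```python
from h import *
s=sense()
im=capture('wrist');cv2.imwrite('pics/w5.png',im[:,:,::-1])
import pickle;pickle.dump(s,open('s5.pkl','wb'))
print(s['clock'],s['tool_pos'],s['qd'].round(3),s['contact_force'])
```

```text
5.35 [ 0.46812516 -0.0102989   0.17438003] [ 0.025  0.001  0.039 -0.011  0.011  0.003  0.007] [-0.22360788 -0.92631795 -0.43867994]
```

View pics/w5.png

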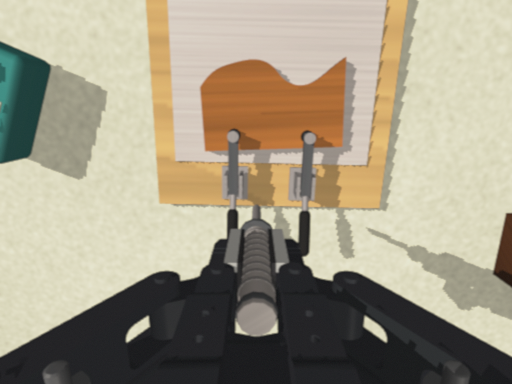

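```bash
cat > edge.py <<'E'
from h import *
import pickle
s=pickle.load(open('s5.pkl','rb'));cw=cam('wrist',s)
im=cv2.imread('pics/w5.png')
hsv=cv2.cvtColor(im,cv2.COLOR_BGR2HSV)
print(hsv[100,270],hsv[190,190],hsv[60,300])
b,g,r=[im[:,:,i].astype(int) for i in range(3)]
m=((r-b>60)&(g<115)).astype(np.uint8)
m[:, :180]=0;m[:,360:]=0;m[160:]=0
cs,_=cv2.findContours(m,cv2.RETR_EXTERNAL,cv2.CHAIN_APPROX_NONE)
c=max(cs,key=cv2.contourArea)[:,0,:].astype(float);print(len(c),cv2.contourArea(c.astype(int)))
v=im.copy();
for p in c.astype(int): v[p[1],p[0]]=(0,255,0)
cv2.imwrite('pics/e5.png',cv2.resize(v[40:215,150:400],None,fx=3,fy=3,interpolation=0))
W=onz(cw,c,.025)[:,:2]
# frame yaw from the sheet borders in this view
sh=onz(cw,[(169,40),(176,161),(367,165),(384,30)],.015)[:,:2];print('sheet',sh)
a=sh[0]-sh[1];print(np.arctan2(a[1],a[0]));a=sh[3]-sh[2];print(np.arctan2(a[1],a[0]));a=sh[1]-sh[2];print(np.arctan2(-a[0],a[1]),np.linalg.norm(a))
np.save('W.npy',W)
E
python3 edge.py
```

```text
[ 14 174 176] [ 18 127 201] [ 15  27 210]
516 9574.0
sheet [[ 0.57107327  0.09391176]
 [ 0.46440587  0.0696921 ]
 [ 0.50497074 -0.11559739]
 [ 0.6238336  -0.09017278]]
0.22327220771573567
0.21072326266759864
0.21552663547186054 0.18967789546719974
```

View pics/e5.png

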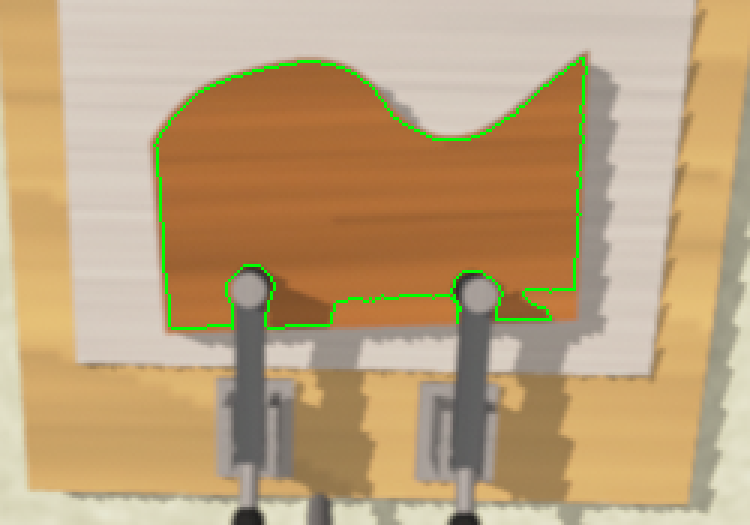

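```bash
cat > path.py <<'E'
from h import *
from scipy.optimize import least_squares
W=np.load('W.npy')
th=.213;C=np.array([.4847,-.0230])+.076*np.array([np.cos(th),np.sin(th)])
Rm=np.array([[np.cos(th),-np.sin(th)],[np.sin(th),np.cos(th)]])
L=(W-C)@Rm*1000   # cheek frame mm
def nominal():
    pts=[]
    a=np.array([2,66.1]);b=np.array([13.3,54.8]);pts+= [a+(b-a)*t for t in np.linspace(0,1,33)]
    for t in np.radians(np.linspace(45,-45,64)): pts.append(np.array([-15+40*np.cos(t),26.5+40*np.sin(t)]))
    for t in np.radians(np.linspace(135,225,56)): pts.append(np.array([38+35*np.cos(t),-26.5+35*np.sin(t)]))
    a=np.array([13.3,-51.3]);b=np.array([24.6,-62.6]);pts+= [a+(b-a)*t for t in np.linspace(0,1,33)]
    return np.array(pts)
N=nominal()
E=L[(L[:,0]>-3)&(L[:,1]<64)&(L[:,1]>-59)]
# drop side edges
from scipy.spatial import cKDTree
def f(p):
    c,s=np.cos(p[2]),np.sin(p[2]);M=N@np.array([[c,-s],[s,c]]).T+p[:2]
    return cKDTree(M).query(E)[0]
r=least_squares(f,[0,0,0],diff_step=1e-3);print('x,y,rot of cheek in frame',r.x,'rms',np.sqrt((r.fun**2).mean()),r.fun.max())
if __name__=='__main__':
    print(C)
    o=E[np.argsort(-E[:,1])]
    for y in range(62,-60,-6):
        k=abs(o[:,1]-y)<1.5; print(y,o[k,0].mean().round(1),end=' | ')
E
python3 path.py
```

```text
x,y,rot of cheek in frame [-6.33270084  1.27771156  0.06928043] rms 1.163940833685 2.0871464646995217
[ 0.55898249 -0.00693413]
62 -0.9 | 56 5.5 | 50 9.4 | 44 11.9 | 38 13.7 | 32 15.2 | 26 16.1 | 20 17.1 | 14 16.2 | 8 14.4 | 2 9.7 | -4 3.2 | -10 -0.5 | -16 -2.9 | -22 nan | -28 -2.6 | -34 -0.1 | -40 4.0 | -46 9.2 | -52 14.7 | -58 18.9 | path.py:26: RuntimeWarning: Mean of empty slice.
  k=abs(o[:,1]-y)<1.5; print(y,o[k,0].mean().round(1),end=' | ')
  ret = ret.dtype.type(ret / rcount)
```

```bash
cat > path2.py <<'E'
from path import *
from scipy.interpolate import splprep,splev
# order the contour points along edge by projection on fitted nominal
c,s_=np.cos(r.x[2]),np.sin(r.x[2]);M=N@np.array([[c,-s_],[s_,c]]).T+r.x[:2]
E2=L[(L[:,0]>-6)]
d,i=cKDTree(M).query(E2)
k=(d<4)&(i>6)&(i<len(M)-6);E2=E2[k];i=i[k];o=np.argsort(i,kind='stable');E2=E2[o]
ss=np.r_[0,np.cumsum(np.linalg.norm(np.diff(M,axis=0),axis=1))][i[o]]
from scipy.interpolate import UnivariateSpline
us,ui=np.unique(ss,return_inverse=True)
P=np.array([E2[ui==j].mean(0) for j in range(len(us))])
fx=UnivariateSpline(us,P[:,0],s=len(us)*.15);fy=UnivariateSpline(us,P[:,1],s=len(us)*.15)
S=np.arange(4,us[-1]+2,1.)
X=np.c_[fx(S),fy(S)];T=np.c_[fx.derivative()(S),fy.derivative()(S)];T/=np.linalg.norm(T,axis=1)[:,None]
Nn=np.c_[-T[:,1],T[:,0]]  # going -y, outward +x
Q=X+Nn*3.5      # tip centre, cheek frame mm
Qw=(Q/1000)@Rm.T+C; Nw=Nn@Rm.T; Tw=T@Rm.T
np.savez('path.npz',S=S,Q=Q,Qw=Qw*1000,Nw=Nw,Tw=Tw)
if __name__=='__main__':
    print(len(S),us[-1])
    for j in range(0,len(S),4): print(S[j],Q[j].round(1),(Qw[j]*1000).round(1),Nw[j].round(2))
E
python3 path2.py
```

```text
x,y,rot of cheek in frame [-6.33270084  1.27771156  0.06928043] rms 1.163940833685 2.0871464646995217
145 146.91074828173382
4.0 [-3.4 68.4] [541.2  59.2] [0.34 0.94]
8.0 [ 0.2 65.9] [545.2  57.5] [0.44 0.9 ]
12.0 [ 3.5 63. ] [549.1  55.4] [0.52 0.85]
16.0 [ 6.4 59.9] [552.6  53. ] [0.6 0.8]
20.0 [ 9.1 56.5] [555.9  50.2] [0.67 0.74]
24.0 [11.4 53. ] [559.   47.2] [0.73 0.68]
28.0 [13.5 49.2] [561.7  44. ] [0.78 0.62]
32.0 [15.2 45.3] [564.3  40.6] [0.82 0.57]
36.0 [16.7 41.4] [566.6  37. ] [0.86 0.51]
40.0 [17.9 37.3] [568.6  33.3] [0.89 0.46]
44.0 [18.9 33.2] [570.5  29.5] [0.92 0.4 ]
48.0 [19.6 29. ] [572.   25.5] [0.94 0.34]
52.0 [20.  24.7] [573.3  21.5] [0.97 0.26]
56.0 [20.  20.5] [574.2  17.3] [0.99 0.17]
60.0 [19.6 16.2] [574.8  13.1] [1.   0.07]
64.0 [18.8 12. ] [574.8   8.8] [ 1.   -0.05]
68.0 [17.4  7.9] [574.3   4.5] [ 0.98 -0.17]
72.0 [15.5  3.9] [5.733e+02 2.000e-01] [ 0.95 -0.3 ]
76.0 [12.9  0.1] [571.6  -4.1] [ 0.9  -0.43]
80.0 [10.  -3.3] [569.5  -8.1] [ 0.87 -0.5 ]
84.0 [ 7.  -6.6] [567.2 -11.9] [ 0.86 -0.5 ]
88.0 [ 4.3 -9.7] [565.3 -15.5] [ 0.89 -0.45]
92.0 [  2.1 -12.7] [563.7 -18.9] [ 0.94 -0.33]
96.0 [  0.7 -15.7] [563.  -22.1] [ 0.99 -0.13]
100.0 [ -0.1 -18.9] [562.9 -25.4] [1.   0.08]
104.0 [ -0.2 -22.3] [563.5 -28.8] [0.96 0.27]
108.0 [  0.3 -25.8] [564.7 -32.1] [0.91 0.42]
112.0 [  1.4 -29.2] [566.5 -35.2] [0.83 0.56]
116.0 [  2.9 -32.5] [568.7 -38. ] [0.74 0.67]
120.0 [  5.  -35.6] [571.4 -40.7] [0.67 0.74]
124.0 [  7.4 -38.7] [574.4 -43.2] [0.62 0.79]
128.0 [ 10.  -41.7] [577.6 -45.6] [0.58 0.81]
132.0 [ 12.7 -44.7] [580.9 -48. ] [0.58 0.82]
136.0 [ 15.5 -47.8] [584.2 -50.3] [0.59 0.81]
140.0 [ 18.1 -50.9] [587.4 -52.8] [0.64 0.77]
144.0 [ 20.4 -54.1] [590.4 -55.5] [0.71 0.71]
148.0 [ 22.4 -57.6] [593.  -58.5] [0.8  0.59]
```

>>> carry_out(plan=[[[10, 8, 0, 0, 0, 0, 0], [24, 20, -10, 0, 0, 0, 0], [27, 22, -15, 0, 0, 0, 0], [19, 16, -15, 0, 0, 0, 0], [8.5, 6.8, -10, 0, 0, 0, 0]]])

```text
clock: 6.02
tool_pos: [0.559, 0.0622, 0.1243]
orientation: [-0.082, -0.702, -0.083, 0.702]
contact_force: [-0.3, 0.2, -1.4]
grip_width: 0.139
```

>>> carry_out(plan=[[[0, 0, -12, 0, 0, 0, 0], [0, 0, -12, 0, 0, 0, 0], [0, 0, -6, 0, 0, 0, 0], [0, 0, -3, 0, 0, 0, 0], [0, 0, 0, 0, 0, 0, 0]]])

```text
clock: 6.65
tool_pos: [0.5577, 0.0614, 0.0924]
orientation: [0.083, 0.702, 0.083, -0.702]
contact_force: [-0.6, 0.3, -0.8]
grip_width: 0.141
```

Run:
```python
from h import *
s=sense()
im=capture('wrist');cv2.imwrite('pics/w6.png',im[:,:,::-1])
print(s['clock'],s['tool_pos'],s['contact_force'],s['qd'].round(3))
cv2.imwrite('pics/w6c.png',cv2.resize(im[60:260,156:356,::-1],None,fx=3,fy=3,interpolation=2))
```

```text
6.65 [0.5576952  0.06139853 0.09240195] [-0.6038586   0.28421669 -0.80306496] [-0.001 -0.005 -0.003 -0.009 -0.001  0.     0.002]
```

View pics/w6c.png

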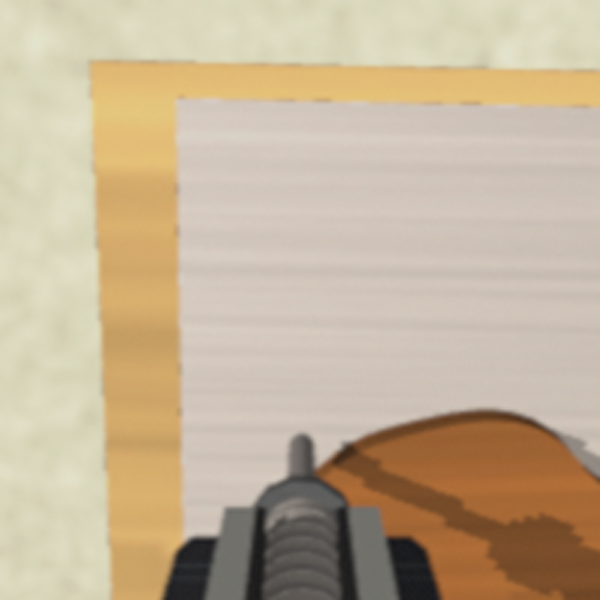

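>>> carry_out(plan=[[[0, 0, -3, 0, 0, 0, 0], [0, 0, -2, 0, 0, 0, 0], [0, 0, -1, 0, 0, 0, 0], [0, 0, 0, 0, 0, 0, 0], [0, 0, 0, 0, 0, 0, 0]]])

```text
clock: 7.32
tool_pos: [0.5578, 0.0617, 0.0863]
orientation: [0.083, 0.702, 0.083, -0.702]
contact_force: [0.3, 0.5, -0.0]
grip_width: 0.14
```

>>> carry_out(plan=[[[0, 0, -1, 0, 0, 0, 0], [0, 0, -1, 0, 0, 0, 0], [0, 0, -1, 0, 0, 0, 0], [0, 0, 0, 0, 0, 0, 0], [0, 0, 0, 0, 0, 0, 0]]])

```text
clock: 7.95
tool_pos: [0.5578, 0.0616, 0.0833]
orientation: [0.083, 0.702, 0.083, -0.702]
contact_force: [0.5, 0.0, 0.5]
grip_width: 0.139
```

Run:
```python
from h import *
s=sense();print(s['clock'],s['tool_pos'],s['contact_force'],s['qd'].round(3))
```

```text
7.95 [0.55775254 0.06160224 0.08330147] [0.5353673  0.00199479 0.45092847] [ 0.    -0.001 -0.001  0.001 -0.    -0.002  0.002]
```

>>> carry_out(plan=[[[0, 0, -0.5, 0, 0, 0, 0], [0, 0, -0.5, 0, 0, 0, 0], [0, 0, -0.5, 0, 0, 0, 0], [0, 0, 0, 0, 0, 0, 0], [0, 0, 0, 0, 0, 0, 0]]])

```text
clock: 8.57
tool_pos: [0.5581, 0.0618, 0.0826]
orientation: [0.083, 0.702, 0.083, -0.702]
contact_force: [-2.2, -0.4, 6.0]
grip_width: 0.135
```

>>> carry_out(plan=[[[0, 0, 0, 0, 0, 0, 0], [0, 0, 0.5, 0, 0, 0, 0], [0, 0, 0, 0, 0, 0, 0], [0, 0, 0, 0, 0, 0, 0], [0, 0, 0, 0, 0, 0, 0]]])

```text
clock: 9.2
tool_pos: [0.558, 0.0617, 0.0826]
orientation: [0.083, 0.702, 0.083, -0.702]
contact_force: [-0.9, -0.4, 5.5]
grip_width: 0.137
```

>>> carry_out(plan=[[[0, 0, 0.4, 0, 0, 0, 0], [-1.1, -1.7, 0, 0, 0, 0, 0], [-1.1, -1.7, 0, 0, 0, 0, 0], [-1.1, -1.7, 0, 0, 0, 0, 0], [0, 0, 0, 0, 0, 0, 0]]])

```text
clock: 9.82
tool_pos: [0.5548, 0.0564, 0.0829]
orientation: [0.083, 0.703, 0.083, -0.702]
contact_force: [1.5, 1.4, 2.9]
grip_width: 0.139
```

>>> carry_out(plan=[[[-0.6, -0.8, 0, 0, 0, 0, 0], [-0.6, -0.8, 0, 0, 0, 0, 0], [-0.6, -0.8, 0, 0, 0, 0, 0], [0, 0, 0, 0, 0, 0, 0], [0, 0, 0, 0, 0, 0, 0]]])

```text
clock: 10.45
tool_pos: [0.5531, 0.0544, 0.0829]
orientation: [0.083, 0.703, 0.083, -0.702]
contact_force: [2.3, 2.5, 4.0]
grip_width: 0.14
```

>>> carry_out(plan=[[[-0.5, -0.6, 0, 0, 0, 0, 0], [-0.5, -0.6, 0, 0, 0, 0, 0], [0, 0, 0, 0, 0, 0, 0], [0, 0, 0, 0, 0, 0, 0], [0, 0, 0, 0, 0, 0, 0]]])

```text
clock: 11.08
tool_pos: [0.5527, 0.0541, 0.083]
orientation: [0.083, 0.703, 0.084, -0.701]
contact_force: [3.4, 4.1, 2.0]
grip_width: 0.133
```

Run:
```python
from h import *
s=sense()
im=capture('wrist');cv2.imwrite('pics/w7.png',im[:,:,::-1])
print(s['clock'],s['tool_pos'],s['contact_force'],s['ft_torque'])
s=sense();print(s['clock'],s['tool_pos'],s['contact_force'],s['ft_torque'])
cv2.imwrite('pics/w7c.png',cv2.resize(im[150:250,206:356,::-1],None,fx=5,fy=5,interpolation=2))
```

```text
11.075 [0.55265739 0.05408183 0.08296436] [3.37796474 4.05692911 2.02044473] [ 1.09996853 -1.00562506 -0.01093762]
11.125 [0.55264353 0.05407344 0.08296305] [3.66720252 4.47585356 1.68516572] [ 1.10535752 -1.02028302  0.0203683 ]
```

View pics/w7c.png

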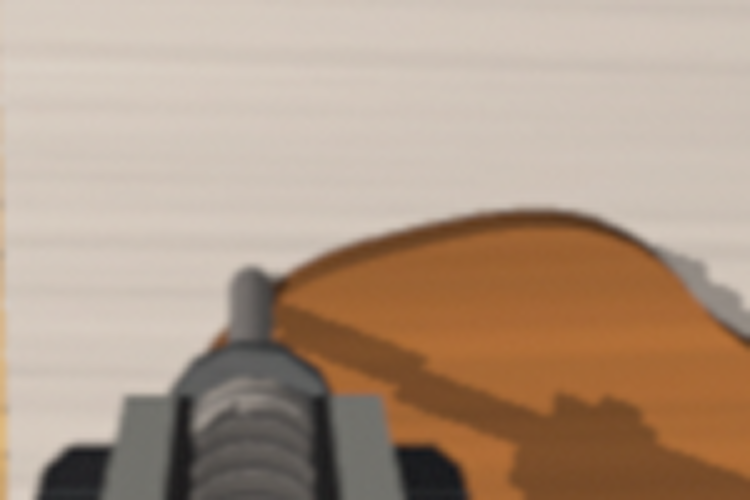

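```bash
cat > nx.py <<'E'
import sys
from h import *
d=np.load('path.npz');S,Qw,Nw,Tw,Q=[d[k] for k in('S','Qw','Nw','Tw','Q')]
step=float(sys.argv[1]) if len(sys.argv)>1 else 4.
Ft=float(sys.argv[2]) if len(sys.argv)>2 else 4.
s=sense();p=s['tool_pos'][:2]*1000;M=s['ft_torque'];F=s['contact_force']
j=np.argmin(np.linalg.norm(Qw-p,axis=1))
Fh=np.array([-(M[1])/.26,(M[0]-.03)/.26])
jn=min(j+int(step),len(S)-1)
print('t%.2f S%g Q%s off%.2f'%(s['clock'],S[j],Q[j].round(0),(p-Qw[j])@Nw[j]),'z%.2f'%(s['tool_pos'][2]*1e3),'F',F.round(1),'FhM',Fh.round(1),'n %.1f t %.1f'%(Fh@Nw[j],Fh@Tw[j]),'raw n %.1f t %.1f'%(F[:2]@Nw[j],F[:2]@Tw[j]))
fn=Fh@Nw[j]
corr=np.clip((fn-Ft)/2.2*.6,-.8,.8)
mid=(j+jn)//2
A=Qw[mid]-Qw[j]+corr*Nw[j]*.5; B=Qw[jn]-Qw[mid]+corr*Nw[j]*.5
print('corr %.2f'%corr,'rows1-2 each',(A/2).round(2),'rows3-4 each',(B/2).round(2),'N',Nw[j].round(2))
E
python3 nx.py 4 4
```

```text
t11.12 S15 Q[ 6. 61.] off0.90 z82.96 F [3.7 4.5 1.7] FhM [3.9 4.1] n 5.6 t 0.8 raw n 5.8 t 0.4
corr 0.45 rows1-2 each [ 0.92 -0.56] rows3-4 each [ 0.89 -0.59] N [0.58 0.81]
```

>>> carry_out(plan=[[[1.0, -0.5, -0.1, 0, 0, 0, 0], [0.9, -0.6, -0.1, 0, 0, 0, 0], [0.9, -0.6, 0, 0, 0, 0, 0], [0.9, -0.6, 0, 0, 0, 0, 0], [0, 0, 0, 0, 0, 0, 0]]])

```text
clock: 11.75
tool_pos: [0.554, 0.0536, 0.0827]
orientation: [-0.082, -0.701, -0.085, 0.703]
contact_force: [0.1, 5.5, 6.7]
grip_width: 0.136
```

```bash
python3 nx.py 4 4
```

```text
t11.75 S17 Q[ 7. 59.] off1.34 z82.68 F [0.1 5.5 6.7] FhM [-0.3  6.4] n 4.9 t -4.2 raw n 4.3 t -3.3
corr 0.23 rows1-2 each [ 0.86 -0.64] rows3-4 each [ 0.83 -0.67] N [0.62 0.78]
```

>>> carry_out(plan=[[[0.9, -0.6, 0.3, 0, 0, 0, 0], [0.9, -0.6, 0, 0, 0, 0, 0], [0.8, -0.7, 0, 0, 0, 0, 0], [0.8, -0.7, 0, 0, 0, 0, 0], [0, 0, 0, 0, 0, 0, 0]]])

```text
clock: 12.38
tool_pos: [0.5553, 0.0528, 0.0825]
orientation: [-0.082, -0.7, -0.086, 0.704]
contact_force: [-2.7, 7.5, 6.3]
grip_width: 0.139
```

```bash
python3 nx.py 4 4
```

```text
t12.38 S18 Q[ 8. 58.] off1.51 z82.49 F [-2.7  7.5  6.3] FhM [-2.9  8.5] n 4.7 t -7.7 raw n 4.0 t -6.9
corr 0.18 rows1-2 each [ 0.84 -0.67] rows3-4 each [ 0.8 -0.7] N [0.64 0.77]
```

>>> carry_out(plan=[[[0, 0, 0.3, 0, 0, 0, 0], [0, 0, 0.3, 0, 0, 0, 0], [0.3, 0.2, 0, 0, 0, 0, 0], [0.2, 0.2, 0, 0, 0, 0, 0], [0, 0, 0, 0, 0, 0, 0]]])

```text
clock: 13.0
tool_pos: [0.5554, 0.0528, 0.0826]
orientation: [-0.082, -0.7, -0.085, 0.705]
contact_force: [-1.9, 6.5, 5.1]
grip_width: 0.136
```

```bash
python3 nx.py 4 4
```

```text
t13.00 S18 Q[ 8. 58.] off1.56 z82.60 F [-1.9  6.5  5.1] FhM [-2.5  8.2] n 4.7 t -7.2 raw n 3.8 t -5.6
corr 0.18 rows1-2 each [ 0.84 -0.67] rows3-4 each [ 0.81 -0.7 ] N [0.64 0.77]
```

>>> carry_out(plan=[[[0, 0, 0.6, 0, 0, 0, 0], [0, 0, 0.6, 0, 0, 0, 0], [0, 0, 0, 0, 0, 0, 0], [0, 0, 0, 0, 0, 0, 0], [0, 0, 0, 0, 0, 0, 0]]])

```text
clock: 13.62
tool_pos: [0.5554, 0.0523, 0.083]
orientation: [-0.082, -0.7, -0.085, 0.705]
contact_force: [-0.6, 6.5, 1.3]
grip_width: 0.137
```

```bash
python3 nx.py 4 4
```

```text
t13.62 S18 Q[ 8. 58.] off1.25 z82.95 F [-0.6  6.5  1.3] FhM [-0.9  7.8] n 5.4 t -5.6 raw n 4.6 t -4.6
corr 0.39 rows1-2 each [ 0.87 -0.63] rows3-4 each [ 0.84 -0.66] N [0.64 0.77]
```

>>> carry_out(plan=[[[0.7, 0.6, 0, 0, 0, 0, 0], [0.9, 0.2, 0, 0, 0, 0, 0], [0.8, -0.6, 0, 0, 0, 0, 0], [0.8, -0.7, 0, 0, 0, 0, 0], [0, 0, 0, 0, 0, 0, 0]]])

```text
clock: 14.25
tool_pos: [0.5601, 0.0484, 0.0833]
orientation: [-0.083, -0.701, -0.083, 0.704]
contact_force: [0.4, 3.0, -0.4]
grip_width: 0.14
```

```bash
python3 nx.py 4 3
```

```text
t14.25 S24 Q[11. 53.] off1.63 z83.25 F [ 0.4  3.  -0.4] FhM [0.4 3.1] n 2.4 t -2.0 raw n 2.4 t -2.0
corr -0.16 rows1-2 each [ 0.68 -0.82] rows3-4 each [ 0.65 -0.85] N [0.73 0.68]
```

>>> carry_out(plan=[[[0.7, -0.8, -0.4, 0, 0, 0, 0], [0.7, -0.8, -0.2, 0, 0, 0, 0], [0.6, -0.9, 0, 0, 0, 0, 0], [0.6, -0.9, 0, 0, 0, 0, 0], [0, 0, 0, 0, 0, 0, 0]]])

```text
clock: 14.88
tool_pos: [0.5648, 0.0434, 0.0838]
orientation: [-0.083, -0.702, -0.082, 0.703]
contact_force: [0.2, -1.0, -1.2]
grip_width: 0.135
```

```bash
python3 nx.py 4 3
```

```text
t14.88 S30 Q[14. 47.] off2.05 z83.81 F [ 0.2 -1.  -1.2] FhM [ 0.  -0.3] n -0.2 t 0.2 raw n -0.5 t 0.9
corr -0.80 rows1-2 each [ 0.46 -0.98] rows3-4 each [ 0.43 -1.  ] N [0.8 0.6]
```

>>> carry_out(plan=[[[-2, 3, 0, 0, 0, 0, 0], [-2, 2.6, -0.8, 0, 0, 0, 0], [-0.6, -0.4, -0.8, 0, 0, 0, 0], [-0.6, -0.6, 0, 0, 0, 0, 0], [-0.4, -0.4, 0, 0, 0, 0, 0]]])

```text
clock: 15.5
tool_pos: [0.5602, 0.0499, 0.083]
orientation: [0.083, 0.703, 0.083, -0.701]
contact_force: [0.7, 2.1, 2.1]
grip_width: 0.139
```

```bash
python3 nx.py 4 3
```

```text
t15.50 S23 Q[11. 54.] off2.74 z82.97 F [0.7 2.1 2.1] FhM [0.7 1.7] n 1.7 t -0.7 raw n 2.0 t -1.0
corr -0.35 rows1-2 each [ 0.67 -0.84] rows3-4 each [ 0.63 -0.87] N [0.72 0.7 ]
```

>>> carry_out(plan=[[[-0.5, -0.5, 0, 0, 0, 0, 0], [-0.2, -0.2, 0, 0, 0, 0, 0], [0, 0, 0, 0, 0, 0, 0], [0, 0, 0, 0, 0, 0, 0], [0, 0, 0, 0, 0, 0, 0]]])

```text
clock: 16.12
tool_pos: [0.5595, 0.0486, 0.0828]
orientation: [0.083, 0.703, 0.083, -0.702]
contact_force: [1.2, 2.9, 3.8]
grip_width: 0.135
```

```bash
python3 nx.py 4 3
```

```text
t16.12 S23 Q[11. 54.] off1.32 z82.82 F [1.2 2.9 3.8] FhM [1.9 3.5] n 3.8 t -1.2 raw n 2.9 t -1.2
corr 0.21 rows1-2 each [ 0.77 -0.74] rows3-4 each [ 0.73 -0.77] N [0.72 0.7 ]
```

>>> carry_out(plan=[[[0.8, -0.7, 0.3, 0, 0, 0, 0], [0.7, -0.8, 0, 0, 0, 0, 0], [0.7, -0.8, 0, 0, 0, 0, 0], [0.7, -0.8, 0, 0, 0, 0, 0], [0.6, -0.8, 0, 0, 0, 0, 0]]])

```text
clock: 16.75
tool_pos: [0.5608, 0.0472, 0.0826]
orientation: [-0.082, -0.701, -0.085, 0.703]
contact_force: [-1.4, 6.5, 5.6]
grip_width: 0.139
```

```bash
sed -i 's/clip((fn-Ft)\/2.2\*.6,-.8,.8)/clip((fn-Ft)\/2.0*.4,-.8,.8)/' nx.py; python3 nx.py 5 3
```

```text
t16.75 S25 Q[12. 52.] off1.36 z82.64 F [-1.4  6.5  5.6] FhM [-1.1  7.5] n 4.2 t -6.3 raw n 3.3 t -5.8
corr 0.24 rows1-2 each [ 0.74 -0.77] rows3-4 each [ 1.03 -1.22] N [0.74 0.67]
```

>>> carry_out(plan=[[[0.5, 0, 0.6, 0, 0, 0, 0], [0.5, 0, 0.6, 0, 0, 0, 0], [0.5, -0.5, 0, 0, 0, 0, 0], [0.4, -0.5, 0, 0, 0, 0, 0], [0, 0, 0, 0, 0, 0, 0]]])

```text
clock: 17.38
tool_pos: [0.5625, 0.0448, 0.083]
orientation: [-0.082, -0.701, -0.084, 0.703]
contact_force: [-0.3, 5.1, 1.7]
grip_width: 0.135
```

```bash
python3 nx.py 5 3
```

```text
t17.38 S28 Q[13. 49.] off1.12 z83.00 F [-0.3  5.1  1.7] FhM [0.3 5.9] n 3.9 t -4.4 raw n 3.0 t -4.2
corr 0.18 rows1-2 each [ 0.69 -0.81] rows3-4 each [ 0.95 -1.28] N [0.78 0.62]
```

```bash
cat > go.py <<'E'
# args: cmdx cmdy  target S, off -> rows
import sys
from h import *
d=np.load('path.npz');S,Qw,Nw,Tw,Q=[d[k] for k in('S','Qw','Nw','Tw','Q')]
cx,cy,St,off=map(float,sys.argv[1:5]);c=np.array([cx,cy])
s=sense();p=s['tool_pos'][:2]*1000;M=s['ft_torque'];F=s['contact_force']
j=np.argmin(np.linalg.norm(Qw-p,axis=1))
Fh=np.array([-(M[1])/.26,(M[0]-.03)/.26])
jc=np.argmin(np.linalg.norm(Qw-c,axis=1))
print('t%.2f tip S%g Qy%.0f off%.2f | cmd S%g off %.2f'%(s['clock'],S[j],Q[j][1],(p-Qw[j])@Nw[j],S[jc],(c-Qw[jc])@Nw[jc]),'z%.2f'%(s['tool_pos'][2]*1e3),'F',F.round(1),'n %.1f t %.1f'%(Fh@Nw[j],Fh@Tw[j]))
jt=np.argmin(abs(S-St));jm=(jc+jt)//2
o0=(c-Qw[jc])@Nw[jc]
a=Qw[jm]+Nw[jm]*(o0+off)/2;b=Qw[jt]+Nw[jt]*off
print('rows1-2',((a-c)/2).round(2),'rows3-4',((b-a)/2).round(2))
E
python3 go.py 563.9 42.0 36 0.6
```

```text
t17.38 tip S28 Qy49 off1.12 | cmd S31 off 0.50 z83.00 F [-0.3  5.1  1.7] n 3.9 t -4.4
rows1-2 [ 0.72 -0.99] rows3-4 [ 0.88 -1.35]
```

>>> carry_out(plan=[[[0.8, -1.0, 0, 0, 0, 0, 0], [0.8, -1.0, 0, 0, 0, 0, 0], [0.8, -1.3, 0, 0, 0, 0, 0], [0.8, -1.4, 0, 0, 0, 0, 0], [0, 0, 0, 0, 0, 0, 0]]])

```text
clock: 18.0
tool_pos: [0.5663, 0.0388, 0.0831]
orientation: [-0.083, -0.701, -0.083, 0.703]
contact_force: [1.3, 4.3, 0.7]
grip_width: 0.137
```

```bash
python3 go.py 567.1 37.3 41 0.7
```

```text
t18.00 tip S34 Qy43 off0.68 | cmd S36 off 0.60 z83.08 F [1.3 4.3 0.7] n 3.3 t -3.2
rows1-2 [ 0.55 -0.9 ] rows3-4 [ 0.77 -1.41]
```

>>> carry_out(plan=[[[0.5, -0.9, -0.2, 0, 0, 0, 0], [0.5, -0.9, -0.1, 0, 0, 0, 0], [0.8, -1.4, 0, 0, 0, 0, 0], [0.8, -1.4, 0, 0, 0, 0, 0], [0, 0, 0, 0, 0, 0, 0]]])

```text
clock: 18.62
tool_pos: [0.5699, 0.0324, 0.0833]
orientation: [-0.083, -0.702, -0.082, 0.702]
contact_force: [1.6, 2.0, -0.4]
grip_width: 0.139
```

```bash
python3 go.py 569.7 32.7 46 0.7
```

```text
t18.62 tip S41 Qy36 off0.72 | cmd S41 off 0.68 z83.30 F [ 1.6  2.  -0.4] n 1.8 t -0.7
rows1-2 [ 0.47 -0.98] rows3-4 [ 0.64 -1.48]
```

>>> carry_out(plan=[[[0.2, -0.6, -0.4, 0, 0, 0, 0], [0.2, -0.6, -0.3, 0, 0, 0, 0], [0.4, -0.7, 0, 0, 0, 0, 0], [0.4, -0.7, 0, 0, 0, 0, 0], [0, 0, 0, 0, 0, 0, 0]]])

```text
clock: 19.25
tool_pos: [0.5708, 0.0315, 0.0829]
orientation: [-0.083, -0.702, -0.083, 0.702]
contact_force: [-0.5, 2.2, 3.3]
grip_width: 0.13
```

```bash
python3 go.py 570.9 30.1 48 0.5
```

```text
t19.25 tip S42 Qy35 off1.13 | cmd S44 off 0.66 z82.91 F [-0.5  2.2  3.3] n -0.0 t -2.9
rows1-2 [ 0.46 -1.18] rows3-4 [ 0.34 -1.02]
```

>>> carry_out(plan=[[[-0.6, -0.3, 0.2, 0, 0, 0, 0], [-0.5, -0.3, 0, 0, 0, 0, 0], [0, -0.3, 0, 0, 0, 0, 0], [0, -0.3, 0, 0, 0, 0, 0], [0, 0, 0, 0, 0, 0, 0]]])

```text
clock: 19.88
tool_pos: [0.5705, 0.0304, 0.0832]
orientation: [0.083, 0.703, 0.083, -0.702]
contact_force: [1.5, 3.6, 0.4]
grip_width: 0.136
```

```bash
python3 go.py 569.8 28.9 49 0
```

```text
t19.88 tip S43 Qy34 off0.42 | cmd S44 off -0.83 z83.16 F [1.5 3.6 0.4] n 2.8 t -2.7
rows1-2 [ 0.55 -0.77] rows3-4 [ 0.75 -1.42]
```

>>> carry_out(plan=[[[0.5, -0.8, -0.2, 0, 0, 0, 0], [0.5, -0.8, 0, 0, 0, 0, 0], [0.5, -1.2, 0, 0, 0, 0, 0], [0.5, -1.2, 0, 0, 0, 0, 0], [0, 0, 0, 0, 0, 0, 0]]])

```text
clock: 20.5
tool_pos: [0.5725, 0.026, 0.0831]
orientation: [0.083, 0.703, 0.083, -0.702]
contact_force: [0.8, 4.8, 1.9]
grip_width: 0.139
```

```bash
python3 go.py 571.8 24.9 53 0
```

```text
t20.50 tip S48 Qy29 off0.55 | cmd S48 off -0.43 z83.05 F [0.8 4.8 1.9] n 3.1 t -3.8
rows1-2 [ 0.35 -0.73] rows3-4 [ 0.54 -1.5 ]
```

>>> carry_out(plan=[[[0.3, -0.8, 0, 0, 0, 0, 0], [0.3, -0.9, 0, 0, 0, 0, 0], [0.3, -1.3, 0, 0, 0, 0, 0], [0.3, -1.4, 0, 0, 0, 0, 0], [0, 0, 0, 0, 0, 0, 0]]])

```text
clock: 21.12
tool_pos: [0.5739, 0.0217, 0.0831]
orientation: [0.083, 0.703, 0.083, -0.702]
contact_force: [2.7, 5.2, 1.2]
grip_width: 0.137
```

```bash
python3 go.py 573.0 20.5 57 -0.4
```

```text
t21.12 tip S52 Qy25 off0.62 | cmd S53 off -0.55 z83.06 F [2.7 5.2 1.2] n 3.5 t -4.2
rows1-2 [ 0.29 -1.12] rows3-4 [ 0.22 -1.03]
```

>>> carry_out(plan=[[[0.3, -1.1, 0, 0, 0, 0, 0], [0.3, -1.1, 0, 0, 0, 0, 0], [0.2, -1.0, 0, 0, 0, 0, 0], [0.2, -1.0, 0, 0, 0, 0, 0], [0, 0, 0, 0, 0, 0, 0]]])

```text
clock: 21.75
tool_pos: [0.5751, 0.0171, 0.0831]
orientation: [0.083, 0.703, 0.083, -0.702]
contact_force: [2.5, 4.0, 0.8]
grip_width: 0.137
```

```bash
python3 go.py 574.0 16.3 61 -0.4
```

```text
t21.75 tip S56 Qy20 off0.76 | cmd S57 off -0.39 z83.11 F [2.5 4.  0.8] n 3.9 t -3.5
rows1-2 [ 0.13 -1.1 ] rows3-4 [ 0.07 -1.06]
```

>>> carry_out(plan=[[[0.1, -1.1, -0.1, 0, 0, 0, 0], [0.1, -1.1, -0.1, 0, 0, 0, 0], [0.1, -1.0, 0, 0, 0, 0, 0], [0.1, -1.0, 0, 0, 0, 0, 0], [0, 0, 0, 0, 0, 0, 0]]])

```text
clock: 22.38
tool_pos: [0.5756, 0.013, 0.0831]
orientation: [0.083, 0.703, 0.083, -0.702]
contact_force: [2.4, 4.5, 1.7]
grip_width: 0.133
```

```bash
python3 go.py 574.4 12.1 65 -0.4
```

```text
t22.38 tip S60 Qy16 off0.81 | cmd S61 off -0.40 z83.07 F [2.4 4.5 1.7] n 3.6 t -4.1
rows1-2 [ 0.02 -1.11] rows3-4 [-0.05 -1.07]
```

>>> carry_out(plan=[[[0, -1.1, 0, 0, 0, 0, 0], [0, -1.1, 0, 0, 0, 0, 0], [-0.1, -1.1, 0, 0, 0, 0, 0], [0, -1.1, 0, 0, 0, 0, 0], [0, 0, 0, 0, 0, 0, 0]]])

```text
clock: 23.0
tool_pos: [0.5755, 0.0081, 0.0831]
orientation: [0.083, 0.703, 0.082, -0.702]
contact_force: [3.2, 2.3, 1.5]
grip_width: 0.134
```

```bash
python3 go.py 574.3 7.7 69 -0.5
```

```text
t23.00 tip S65 Qy11 off0.75 | cmd S65 off -0.43 z83.07 F [3.2 2.3 1.5] n 4.2 t -3.2
rows1-2 [-0.13 -1.04] rows3-4 [-0.21 -1.06]
```

>>> carry_out(plan=[[[-0.1, -1.0, 0, 0, 0, 0, 0], [-0.1, -1.0, 0, 0, 0, 0, 0], [-0.2, -1.1, 0, 0, 0, 0, 0], [-0.2, -1.1, 0, 0, 0, 0, 0], [0, 0, 0, 0, 0, 0, 0]]])

```text
clock: 23.62
tool_pos: [0.5748, 0.0039, 0.0831]
orientation: [0.083, 0.703, 0.082, -0.702]
contact_force: [4.2, 2.3, 1.6]
grip_width: 0.139
```

```bash
python3 go.py 573.7 3.5 73 -0.5
```

```text
t23.62 tip S68 Qy8 off0.56 | cmd S69 off -0.42 z83.05 F [4.2 2.3 1.6] n 4.1 t -3.3
rows1-2 [-0.28 -1.07] rows3-4 [-0.35 -1.05]
```

>>> carry_out(plan=[[[-0.3, -1.1, 0, 0, 0, 0, 0], [-0.3, -1.1, 0, 0, 0, 0, 0], [-0.3, -1.0, 0, 0, 0, 0, 0], [-0.3, -1.0, 0, 0, 0, 0, 0], [0, 0, 0, 0, 0, 0, 0]]])

```text
clock: 24.25
tool_pos: [0.5733, -0.0004, 0.083]
orientation: [0.083, 0.703, 0.082, -0.702]
contact_force: [4.0, 2.1, 3.0]
grip_width: 0.139
```

```bash
python3 go.py 572.5 -0.7 77 -0.5
```

```text
t24.25 tip S72 Qy4 off0.25 | cmd S73 off -0.45 z83.01 F [4.  2.1 3. ] n 4.0 t -3.3
rows1-2 [-0.44 -1.07] rows3-4 [-0.5  -1.02]
```

>>> carry_out(plan=[[[-0.4, -1.1, 0.1, 0, 0, 0, 0], [-0.4, -1.1, 0, 0, 0, 0, 0], [-0.5, -1.0, 0, 0, 0, 0, 0], [-0.5, -1.0, 0, 0, 0, 0, 0], [0, 0, 0, 0, 0, 0, 0]]])

```text
clock: 24.88
tool_pos: [0.5712, -0.0045, 0.0829]
orientation: [0.083, 0.702, 0.082, -0.702]
contact_force: [4.9, 0.8, 2.8]
grip_width: 0.134
```

```bash
python3 go.py 570.7 -4.9 81 -0.5
```

```text
t24.88 tip S76 Qy0 off-0.22 | cmd S77 off -0.43 z82.95 F [4.9 0.8 2.8] n 3.8 t -3.1
rows1-2 [-0.55 -0.99] rows3-4 [-0.57 -0.96]
```

>>> carry_out(plan=[[[-0.5, -1.0, 0.1, 0, 0, 0, 0], [-0.5, -1.0, 0.1, 0, 0, 0, 0], [-0.6, -1.0, 0, 0, 0, 0, 0], [-0.6, -1.0, 0, 0, 0, 0, 0], [0, 0, 0, 0, 0, 0, 0]]])

```text
clock: 25.5
tool_pos: [0.5685, -0.0082, 0.0829]
orientation: [-0.083, -0.702, -0.083, 0.702]
contact_force: [4.9, 1.3, 3.4]
grip_width: 0.136
```

```bash
python3 go.py 568.5 -8.9 85 -0.5
```

```text
t25.50 tip S80 Qy-3 off-0.76 | cmd S81 off -0.42 z82.94 F [4.9 1.3 3.4] n 3.6 t -3.3
rows1-2 [-0.55 -0.9 ] rows3-4 [-0.56 -0.91]
```

>>> carry_out(plan=[[[-0.5, -0.9, 0.2, 0, 0, 0, 0], [-0.5, -0.9, 0.1, 0, 0, 0, 0], [-0.5, -0.9, 0, 0, 0, 0, 0], [-0.5, -0.9, 0, 0, 0, 0, 0], [0, 0, 0, 0, 0, 0, 0]]])

```text
clock: 26.12
tool_pos: [0.5664, -0.0115, 0.0831]
orientation: [-0.083, -0.702, -0.083, 0.703]
contact_force: [3.9, 0.7, 0.3]
grip_width: 0.136
```

```bash
python3 go.py 566.5 -12.5 89 -0.5
```

```text
t26.12 tip S84 Qy-7 off-0.95 | cmd S85 off -0.33 z83.10 F [3.9 0.7 0.3] n 3.3 t -3.3
rows1-2 [-0.58 -0.94] rows3-4 [-0.49 -0.87]
```

>>> carry_out(plan=[[[-0.6, -0.9, -0.2, 0, 0, 0, 0], [-0.6, -0.9, 0, 0, 0, 0, 0], [-0.5, -0.9, 0, 0, 0, 0, 0], [-0.5, -0.9, 0, 0, 0, 0, 0], [0, 0, 0, 0, 0, 0, 0]]])

```text
clock: 26.75
tool_pos: [0.5646, -0.0149, 0.0831]
orientation: [0.083, 0.702, 0.083, -0.702]
contact_force: [4.0, 2.5, 1.5]
grip_width: 0.134
```

```bash
python3 go.py 564.3 -16.1 93 -0.5
```

```text
t26.75 tip S88 Qy-10 off-0.86 | cmd S89 off -0.57 z83.08 F [4.  2.5 1.5] n 3.5 t -3.9
rows1-2 [-0.37 -0.88] rows3-4 [-0.28 -0.86]
```

>>> carry_out(plan=[[[-0.4, -0.9, 0, 0, 0, 0, 0], [-0.4, -0.9, 0, 0, 0, 0, 0], [-0.2, -0.8, 0, 0, 0, 0, 0], [-0.2, -0.8, 0, 0, 0, 0, 0], [0, 0, 0, 0, 0, 0, 0]]])

```text
clock: 27.38
tool_pos: [0.5636, -0.0178, 0.0831]
orientation: [0.083, 0.702, 0.083, -0.702]
contact_force: [4.1, 2.5, 1.5]
grip_width: 0.138
```

```bash
python3 go.py 563.1 -19.5 97 -0.4
```

```text
t27.38 tip S91 Qy-12 off-0.55 | cmd S93 off -0.42 z83.12 F [4.1 2.5 1.5] n 3.9 t -4.4
rows1-2 [-0.21 -0.87] rows3-4 [-0.1  -0.83]
```

>>> carry_out(plan=[[[-0.2, -0.9, 0, 0, 0, 0, 0], [-0.1, -0.9, 0, 0, 0, 0, 0], [0, -0.8, 0, 0, 0, 0, 0], [0, -0.8, 0, 0, 0, 0, 0], [0, 0, 0, 0, 0, 0, 0]]])

```text
clock: 28.0
tool_pos: [0.5631, -0.0206, 0.0831]
orientation: [0.083, 0.702, 0.083, -0.702]
contact_force: [4.5, 2.3, 0.3]
grip_width: 0.137
```

```bash
python3 go.py 562.8 -22.9 101 -0.3
```

```text
t28.00 tip S94 Qy-14 off-0.09 | cmd S97 off -0.07 z83.11 F [4.5 2.3 0.3] n 3.9 t -4.3
rows1-2 [-0.07 -0.84] rows3-4 [ 0.01 -0.85]
```

>>> carry_out(plan=[[[0, -0.8, -0.1, 0, 0, 0, 0], [0, -0.8, -0.1, 0, 0, 0, 0], [0.1, -0.8, 0, 0, 0, 0, 0], [0.1, -0.9, 0, 0, 0, 0, 0], [0, 0, 0, 0, 0, 0, 0]]])

```text
clock: 28.62
tool_pos: [0.5631, -0.0231, 0.083]
orientation: [0.082, 0.702, 0.084, -0.702]
contact_force: [4.7, 3.3, 3.2]
grip_width: 0.137
```

```bash
python3 go.py 563.0 -26.2 105 0
```

```text
t28.62 tip S97 Qy-16 off0.25 | cmd S101 off 0.03 z83.00 F [4.7 3.3 3.2] n 3.9 t -4.5
rows1-2 [ 0.15 -0.86] rows3-4 [ 0.22 -0.84]
```

>>> carry_out(plan=[[[0.3, -0.8, 0.2, 0, 0, 0, 0], [0.3, -0.8, 0, 0, 0, 0, 0], [0.3, -0.8, 0, 0, 0, 0, 0], [0.3, -0.8, 0, 0, 0, 0, 0], [0, 0, 0, 0, 0, 0, 0]]])

```text
clock: 29.25
tool_pos: [0.5636, -0.0258, 0.083]
orientation: [-0.082, -0.702, -0.084, 0.703]
contact_force: [3.3, 4.9, 1.4]
grip_width: 0.136
```

```bash
python3 go.py 564.2 -29.4 109 0.3
```

```text
t29.25 tip S101 Qy-20 off0.68 | cmd S105 off 0.50 z82.97 F [3.3 4.9 1.4] n 3.9 t -4.4
rows1-2 [ 0.26 -0.85] rows3-4 [ 0.33 -0.82]
```

>>> carry_out(plan=[[[0.4, -0.8, 0, 0, 0, 0, 0], [0.4, -0.8, 0, 0, 0, 0, 0], [0.4, -0.8, 0, 0, 0, 0, 0], [0.5, -0.8, 0, 0, 0, 0, 0], [0, 0, 0, 0, 0, 0, 0]]])

```text
clock: 29.88
tool_pos: [0.5644, -0.0282, 0.0828]
orientation: [-0.082, -0.701, -0.085, 0.703]
contact_force: [2.3, 4.8, 3.9]
grip_width: 0.136
```

```bash
python3 go.py 565.9 -32.6 113 0.6
```

```text
t29.88 tip S104 Qy-22 off1.01 | cmd S109 off 0.83 z82.81 F [2.3 4.8 3.9] n 3.2 t -5.0
rows1-2 [ 0.35 -0.73] rows3-4 [ 0.44 -0.75]
```

>>> carry_out(plan=[[[0.5, -0.3, 0.3, 0, 0, 0, 0], [0.5, -0.3, 0.3, 0, 0, 0, 0], [0.5, -0.4, 0, 0, 0, 0, 0], [0.5, -0.4, 0, 0, 0, 0, 0], [0, 0, 0, 0, 0, 0, 0]]])

```text
clock: 30.5
tool_pos: [0.5663, -0.032, 0.083]
orientation: [-0.083, -0.701, -0.083, 0.704]
contact_force: [0.5, 4.9, 1.7]
grip_width: 0.137
```

```bash
python3 go.py 567.9 -34.0 115 0.6
```

```text
t30.50 tip S109 Qy-27 off1.48 | cmd S112 off 1.84 z82.97 F [0.5 4.9 1.7] n 2.5 t -3.8
rows1-2 [ 0.04 -0.6 ] rows3-4 [ 0.3  -0.88]
```

>>> carry_out(plan=[[[0.4, -0.7, 0, 0, 0, 0, 0], [0.5, -0.7, 0, 0, 0, 0, 0], [0.5, -0.7, 0, 0, 0, 0, 0], [0.5, -0.6, 0, 0, 0, 0, 0], [0, 0, 0, 0, 0, 0, 0]]])

```text
clock: 31.12
tool_pos: [0.5697, -0.0369, 0.0833]
orientation: [-0.083, -0.702, -0.082, 0.703]
contact_force: [0.8, 1.6, -0.5]
grip_width: 0.139
```

```bash
python3 go.py 569.8 -36.7 119 1.3
```

```text
t31.12 tip S116 Qy-32 off1.50 | cmd S116 off 1.70 z83.28 F [ 0.8  1.6 -0.5] n 1.1 t -0.8
rows1-2 [ 0.31 -0.49] rows3-4 [ 0.57 -0.71]
```

>>> carry_out(plan=[[[-0.2, -0.6, -0.3, 0, 0, 0, 0], [0, -0.6, -0.2, 0, 0, 0, 0], [0.3, -0.6, 0, 0, 0, 0, 0], [0.4, -0.5, 0, 0, 0, 0, 0], [0, 0, 0, 0, 0, 0, 0]]])

```text
clock: 31.75
tool_pos: [0.5705, -0.0379, 0.0832]
orientation: [-0.083, -0.702, -0.083, 0.702]
contact_force: [-0.2, 1.2, 0.7]
grip_width: 0.137
```

```bash
python3 go.py 570.3 -39.0 120 0.6
```

```text
t31.75 tip S117 Qy-33 off1.44 | cmd S118 off 0.49 z83.19 F [-0.2  1.2  0.7] n 1.2 t -1.5
rows1-2 [ 0.37 -0.32] rows3-4 [ 0.36 -0.3 ]
```

>>> carry_out(plan=[[[-0.3, -0.4, -0.1, 0, 0, 0, 0], [-0.2, -0.4, 0, 0, 0, 0, 0], [0.3, -0.3, 0, 0, 0, 0, 0], [0.4, -0.3, 0, 0, 0, 0, 0], [0, 0, 0, 0, 0, 0, 0]]])

```text
clock: 32.38
tool_pos: [0.5708, -0.0386, 0.0831]
orientation: [0.083, 0.702, 0.083, -0.702]
contact_force: [-0.8, 4.2, 0.8]
grip_width: 0.135
```

```bash
python3 go.py 570.5 -40.4 122 -0.3
```

```text
t32.38 tip S118 Qy-34 off1.14 | cmd S119 off -0.38 z83.12 F [-0.8  4.2  0.8] n 3.2 t -3.3
rows1-2 [ 0.32 -0.27] rows3-4 [ 0.75 -0.62]
```

>>> carry_out(plan=[[[0.7, -0.4, -0.1, 0, 0, 0, 0], [0.7, -0.5, 0, 0, 0, 0, 0], [0.7, -0.6, 0, 0, 0, 0, 0], [0.8, -0.6, 0, 0, 0, 0, 0], [0, 0, 0, 0, 0, 0, 0]]])

```text
clock: 33.0
tool_pos: [0.5735, -0.0411, 0.083]
orientation: [-0.083, -0.702, -0.083, 0.702]
contact_force: [-1.2, 4.4, 2.4]
grip_width: 0.136
```

```bash
python3 go.py 573.4 -42.5 127 0
```

```text
t33.00 tip S122 Qy-37 off1.11 | cmd S123 off -0.05 z82.98 F [-1.2  4.4  2.4] n 3.4 t -4.5
rows1-2 [ 0.86 -0.66] rows3-4 [ 0.81 -0.59]
```

>>> carry_out(plan=[[[0.9, -0.6, 0.1, 0, 0, 0, 0], [0.9, -0.6, 0, 0, 0, 0, 0], [0.8, -0.6, 0, 0, 0, 0, 0], [0.8, -0.6, 0, 0, 0, 0, 0], [0, 0, 0, 0, 0, 0, 0]]])

```text
clock: 33.62
tool_pos: [0.5771, -0.0441, 0.083]
orientation: [0.083, 0.702, 0.083, -0.702]
contact_force: [-1.3, 3.6, 2.0]
grip_width: 0.14
```

```bash
python3 go.py 576.8 -44.9 131 0
```

```text
t33.62 tip S127 Qy-41 off0.94 | cmd S127 off 0.11 z83.00 F [-1.3  3.6  2. ] n 3.0 t -3.6
rows1-2 [ 0.81 -0.62] rows3-4 [ 0.82 -0.61]
```

>>> carry_out(plan=[[[0.8, -0.7, 0, 0, 0, 0, 0], [0.8, -0.6, 0, 0, 0, 0, 0], [0.8, -0.6, 0, 0, 0, 0, 0], [0.8, -0.6, 0, 0, 0, 0, 0], [0, 0, 0, 0, 0, 0, 0]]])

```text
clock: 34.25
tool_pos: [0.5804, -0.0466, 0.083]
orientation: [0.083, 0.702, 0.083, -0.702]
contact_force: [-1.2, 3.9, 1.6]
grip_width: 0.134
```

```bash
python3 go.py 580.0 -47.4 135 0
```

```text
t34.25 tip S131 Qy-44 off0.80 | cmd S131 off -0.06 z83.04 F [-1.2  3.9  1.6] n 2.7 t -3.4
rows1-2 [ 0.86 -0.59] rows3-4 [ 0.84 -0.58]
```

>>> carry_out(plan=[[[0.8, -0.6, 0, 0, 0, 0, 0], [0.8, -0.6, 0, 0, 0, 0, 0], [0.8, -0.6, 0, 0, 0, 0, 0], [0.8, -0.6, 0, 0, 0, 0, 0], [0, 0, 0, 0, 0, 0, 0]]])

```text
clock: 34.88
tool_pos: [0.5837, -0.049, 0.0831]
orientation: [0.083, 0.702, 0.083, -0.702]
contact_force: [-1.3, 2.5, 1.5]
grip_width: 0.136
```

```bash
python3 go.py 583.2 -49.8 139 -0.1
```

```text
t34.88 tip S135 Qy-47 off0.77 | cmd S135 off -0.17 z83.08 F [-1.3  2.5  1.5] n 2.7 t -3.1
rows1-2 [ 0.88 -0.63] rows3-4 [ 0.81 -0.61]
```

>>> carry_out(plan=[[[0.8, -0.7, 0, 0, 0, 0, 0], [0.8, -0.7, 0, 0, 0, 0, 0], [0.8, -0.6, 0, 0, 0, 0, 0], [0.8, -0.6, 0, 0, 0, 0, 0], [0, 0, 0, 0, 0, 0, 0]]])

```text
clock: 35.5
tool_pos: [0.587, -0.0515, 0.0831]
orientation: [0.083, 0.702, 0.083, -0.702]
contact_force: [0.0, 3.6, 1.1]
grip_width: 0.14
```

```bash
python3 go.py 586.4 -52.4 143 -0.2
```

```text
t35.50 tip S139 Qy-50 off0.73 | cmd S139 off -0.32 z83.12 F [0.  3.6 1.1] n 2.5 t -3.0
rows1-2 [ 0.81 -0.63] rows3-4 [ 0.76 -0.65]
```

>>> carry_out(plan=[[[0.8, -0.7, -0.1, 0, 0, 0, 0], [0.8, -0.6, 0, 0, 0, 0, 0], [0.8, -0.7, 0, 0, 0, 0, 0], [0.7, -0.6, 0, 0, 0, 0, 0], [0, 0, 0, 0, 0, 0, 0]]])

```text
clock: 36.12
tool_pos: [0.5899, -0.0539, 0.083]
orientation: [0.083, 0.702, 0.083, -0.702]
contact_force: [-1.3, 3.5, 2.0]
grip_width: 0.137
```

```bash
python3 go.py 589.5 -55.0 146 -0.2
```

```text
t36.12 tip S143 Qy-53 off0.83 | cmd S143 off -0.26 z83.03 F [-1.3  3.5  2. ] n 2.4 t -3.8
rows1-2 [ 0.37 -0.34] rows3-4 [ 0.69 -0.71]
```

>>> carry_out(plan=[[[0.8, -0.6, 0, 0, 0, 0, 0], [0.8, -0.6, 0, 0, 0, 0, 0], [0.7, -0.6, 0, 0, 0, 0, 0], [0.5, -0.5, 0, 0, 0, 0, 0], [0, 0, 0, 0, 0, 0, 0]]])

```text
clock: 36.75
tool_pos: [0.5927, -0.0562, 0.083]
orientation: [0.083, 0.702, 0.083, -0.702]
contact_force: [-1.4, 3.3, 3.1]
grip_width: 0.135
```

```bash
python3 go.py 592.3 -57.3 146 -0.2
python3 - <<'E'
from h import *
im=capture('wrist');cv2.imwrite('pics/w8c.png',cv2.resize(im[120:260,156:306,::-1],None,fx=4,fy=4,interpolation=2))
E
```

```text
t36.75 tip S146 Qy-56 off1.19 | cmd S147 off 0.20 z82.98 F [-1.4  3.3  3.1] n 2.1 t -4.4
rows1-2 [-0.27  0.16] rows3-4 [-0.07 -0.06]
```

View pics/w8c.png

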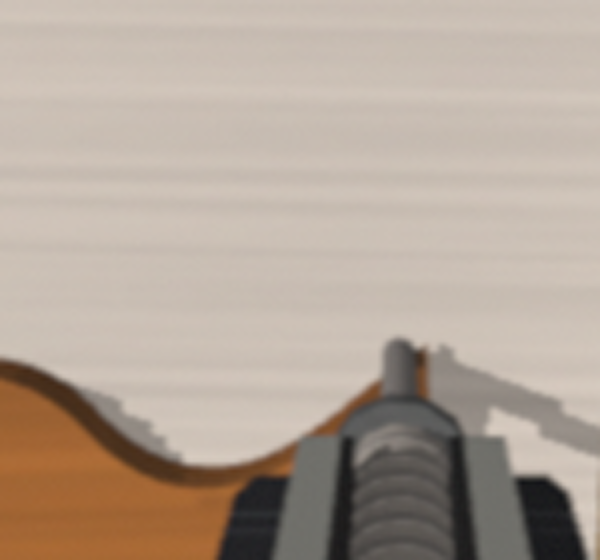

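>>> carry_out(plan=[[[0.8, -0.7, 0, 0, 0, 0, 0], [0.8, -0.7, 0, 0, 0, 0, 0], [1.5, 1.5, 2, 0, 0, 0, 0], [3, 3, 12, 0, 0, 0, 0], [0, 0, 20, 0, 0, 0, 0]]])

```text
clock: 37.42
tool_pos: [0.5986, -0.0546, 0.1174]
orientation: [-0.083, -0.702, -0.082, 0.703]
contact_force: [-0.9, -0.4, -0.9]
grip_width: 0.136
```

>>> carry_out(plan=[[[-5, -12, 30, 0, 0, 0, 0], [-20, -40, 25, 0, 0, 0, 0], [-24, -48, 8, 0, 0, 0, 0], [-24, -48, 0, 0, 0, 0, 0], [-24, -48, 0, 0, 0, 0, 0]]])

```text
clock: 38.05
tool_pos: [0.5013, -0.2519, 0.1824]
orientation: [0.084, 0.703, 0.082, -0.701]
contact_force: [1.5, -0.4, -0.5]
grip_width: 0.136
```

>>> carry_out(plan=[[[-16, -34, -3, 0, 0, 0, 0], [-12, -26, 0, 0, 0, 0, 0], [-7, -14, 0, 0, 0, 0, 0], [-3.5, -7, 0, 0, 0, 0, 0], [0, 0, 0, 0, 0, 0, 0]]])

```text
clock: 38.67
tool_pos: [0.4635, -0.3298, 0.1774]
orientation: [0.083, 0.702, 0.083, -0.702]
contact_force: [0.9, 0.7, -1.0]
grip_width: 0.136
```

Run:
```python
from h import *
s=sense()
im=capture('wrist')
print(s['clock'],s['tool_pos'],s['qd'].round(3),q(s['orientation']).as_matrix()[:,0])
cw=cam('wrist',s);print(proj(cw,[[.463,-.3306,.058]]),onz(cw,[(253,186.3)],.058))
cv2.imwrite('pics/w9c.png',cv2.resize(im[130:240,200:310,::-1],None,fx=5,fy=5,interpolation=2))
s=sense();print(s['clock'],s['tool_pos'])
```

```text
38.675 [ 0.46354286 -0.32975692  0.17736636] [-0.016  0.004 -0.02   0.006 -0.009 -0.002 -0.004] [ 5.57621043e-04 -7.55518424e-05 -9.99999842e-01]
[[256.00257803 187.23447211]] [[ 0.4632128  -0.32783413  0.058     ]]
38.725 [ 0.46391123 -0.32893962  0.17722355]
```

View pics/w9c.png

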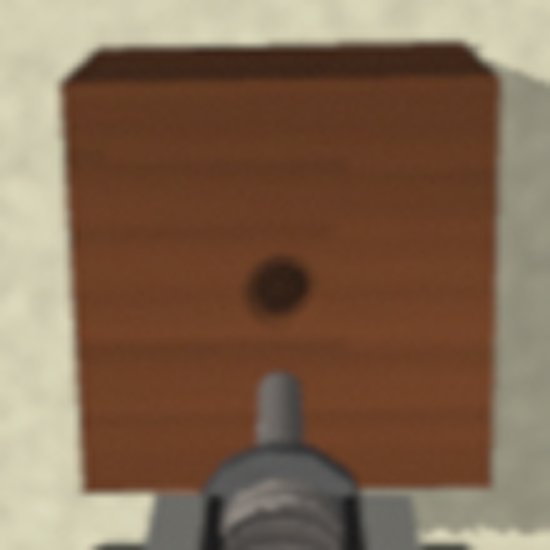

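>>> carry_out(plan=[[[0, 0, -12, 0, 0, 0, 0], [0, 0, -14, 0, 0, 0, 0], [0, 0, -10, 0, 0, 0, 0], [0, 0, -4, 0, 0, 0, 0], [0, 0, 0, 0, 0, 0, 0]]])

```text
clock: 39.35
tool_pos: [0.4629, -0.3299, 0.1364]
orientation: [-0.083, -0.702, -0.083, 0.702]
contact_force: [-0.2, 0.2, -0.8]
grip_width: 0.134
```

Run:
```python
from h import *
s=sense()
im=capture('wrist')
print(s['clock'],s['tool_pos'],s['qd'].round(3),s['contact_force'])
cw=cam('wrist',s);print(proj(cw,[[.4632,-.3292,.058],s['tool_pos']-[0,0,.068]]))
cv2.imwrite('pics/w10c.png',cv2.resize(im[130:240,200:310,::-1],None,fx=5,fy=5,interpolation=2))
```

```text
39.35 [ 0.46287711 -0.32988763  0.13638541] [ 0.    -0.012 -0.001 -0.013 -0.003  0.002  0.002] [-0.18413931  0.18918642 -0.7634665 ]
[[254.44164878 199.59687569]
 [255.19458538 204.51104774]]
```

View pics/w10c.png

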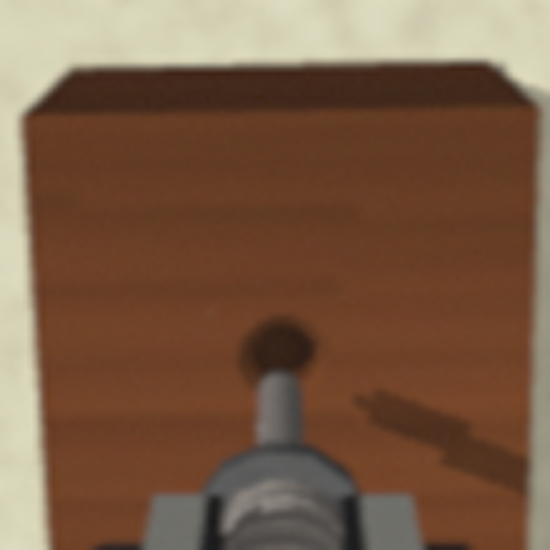

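>>> carry_out(plan=[[[0.2, 0, -5, 0, 0, 0, 0], [0, 0, -6, 0, 0, 0, 0], [0, 0, -7, 0, 0, 0, 0], [0, 0, -6, 0, 0, 0, 0], [0, 0, 0, 0, 0, 0, 0]]])

```text
clock: 40.02
tool_pos: [0.4627, -0.3297, 0.1121]
orientation: [-0.082, -0.702, -0.083, 0.703]
contact_force: [-0.4, -0.6, -1.2]
grip_width: 0.138
```

Inside the hole with no contact force; continue.

>>> carry_out(plan=[[[0, 0, -8, 0, 0, 0, 0], [0, 0, -10, 0, 0, 0, 0], [0, 0, -9, 0, 0, 0, 0], [0, 0, -5, 0, 0, 0, 0], [0, 0, -1, 0, 0, 0, 0]]])

```text
clock: 40.65
tool_pos: [0.463, -0.3298, 0.0793]
orientation: [-0.083, -0.702, -0.083, 0.703]
contact_force: [-1.4, 0.2, 0.1]
grip_width: 0.139
```

>>> carry_out(plan=[[[0, 0, -1, 0, 0, 0, 0], [0, 0, -1, 0, 0, 0, 0], [0, 0, -1, 0, 0, 0, 0], [0, 0, 0, 0, 0, 0, 0], [0, 0, 0, 0, 0, 0, 0]]])

```text
clock: 41.28
tool_pos: [0.4634, -0.3301, 0.077]
orientation: [0.083, 0.702, 0.083, -0.702]
contact_force: [-0.4, -1.0, 0.1]
grip_width: 0.135
```

>>> carry_out(plan=[[[0, 0, -0.7, 0, 0, 0, 0], [0, 0, -0.7, 0, 0, 0, 0], [0, 0, -0.6, 0, 0, 0, 0], [0, 0, 0, 0, 0, 0, 0], [0, 0, 0, 0, 0, 0, 0]]])

```text
clock: 41.9
tool_pos: [0.4635, -0.3301, 0.0763]
orientation: [-0.083, -0.702, -0.083, 0.702]
contact_force: [-2.1, 1.4, 7.3]
grip_width: 0.14
```

>>> carry_out(plan=[[[0, 0, 1, 0, 0, 0, 0.2], [0, 0, 0, 0, 0, 0, 0.35], [0, 0, 0, 0, 0, 0, 0.6], [0, 0, 0, 0, 0, 0, 1], [0, 0, 0, 0, 0, 0, 1]]])

```text
clock: 42.52
tool_pos: [0.4633, -0.33, 0.0758]
orientation: [-0.083, -0.702, -0.083, 0.702]
contact_force: [0.3, 0.0, 0.6]
grip_width: 0.96
```

>>> carry_out(plan=[[[0, 0, 0, 0, 0, 0, 1], [0, 0, 10, 0, 0, 0, 1], [0, 0, 25, 0, 0, 0, 1], [0, 0, 35, 0, 0, 0, 1], [0, 0, 35, 0, 0, 0, 1]]])

```text
clock: 43.15
tool_pos: [0.4634, -0.33, 0.1826]
orientation: [0.083, 0.702, 0.083, -0.702]
contact_force: [0.5, -0.3, -0.1]
grip_width: 1.002
```

>>> carry_out(plan=[[[0, 0, 20, 0, 0, 0, 1], [0, 0, 10, 0, 0, 0, 1], [0, 0, 0, 0, 0, 0, 1], [0, 0, 0, 0, 0, 0, 1], [0, 0, 0, 0, 0, 0, 1]]])

```text
clock: 43.78
tool_pos: [0.4626, -0.3296, 0.2096]
orientation: [-0.082, -0.702, -0.083, 0.703]
contact_force: [1.3, -0.4, 0.1]
grip_width: 1.001
```

Run:
```python
from h import *
s=sense();im=capture('wrist')
print(s['clock'],s['tool_pos'],s['qd'].round(3),s['contact_force'])
cw=cam('wrist',s);print(proj(cw,[[.463,-.330,.13],[.463,-.330,.060]]))
t=capture('scene');tp=capture('top')
cv2.imwrite('pics/f.png',np.hstack([cv2.resize(im[125:245,200:320,::-1],(390,390),interpolation=2),cv2.resize(t[250:320,65:135,::-1],(390,390),interpolation=2)]))
cv2.imwrite('pics/ftop.png',tp[:,:,::-1])
```

```text
43.775 [ 0.46256318 -0.32959315  0.2096157 ] [-0.001 -0.002 -0.001 -0.004 -0.001 -0.001 -0.001] [ 1.26616497 -0.38051312  0.08204469]
[[256.01672632 199.190446  ]
 [256.11351557 177.88109699]]
```

View pics/f.png

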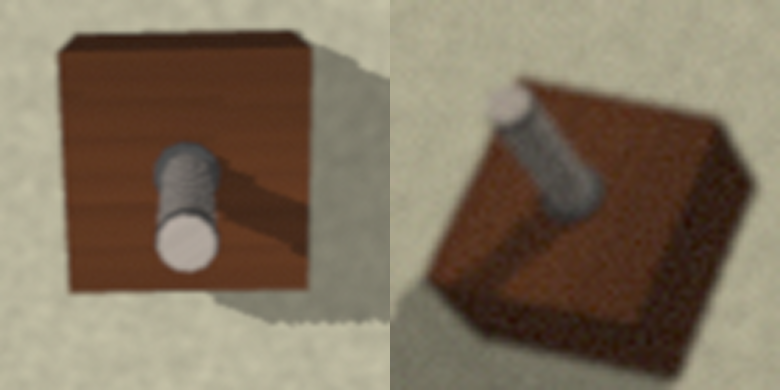

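View pics/ftop.png

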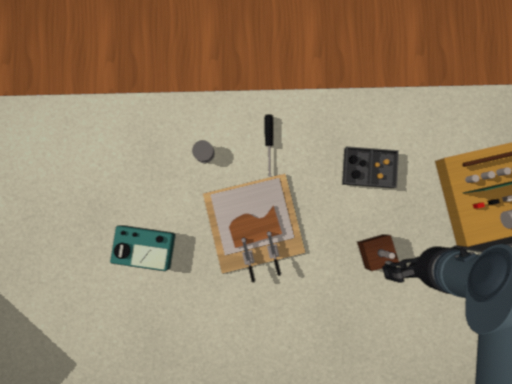

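Scriber home and upright (handle top at wrist pixel ≈(257,199), as predicted), collar on the block; meter, reel, driver and tray are where they were.

Run:
```python
from h import *
print(manip.sign_off())
```

```text
the job is handed in; nothing more can be done
None
```

I scribed the curved edge from the bulged end to a few mm short of the hollow-end corner. I then put the scriber back in its stand and handed the job in at about 44 s; no verdict was reported.

**Forces:** the readings I took put the horizontal force on the tool at 9 N or less and the force on the sheet at about 7 N or less. I could only read forces at the end of each move, so brief peaks or gaps between readings would not show.

**Contact:** I read point and shank contact in all seven station windows. It was not unbroken:
- **Stations 1 to 2:** both contacts were lost between y ≈ 53 and 47 mm. I went back to y ≈ 54 and traced that stretch again.
- **Around y = 35 mm:** the shank came off the wood briefly; I pressed it back on at y ≈ 34 mm.
- **Around y = -32 mm:** both contacts fell to about 0.2 to 1 N after a slip. I re-seated them at y ≈ -34 mm.

Friction was high (roughly 0.6 to 0.7), so the scriber moved in a stick-slip way in places. The wood lay about 6 mm back and 0.07 rad turned, and the path allowed for this.

**Last checks:**
- The scriber met the block with about 7 N before I let go. In the final pictures it is upright with its collar on the block.
- The gripper is open about 80 mm above the scriber, touching nothing.
- By eye in the top view, the meter, reel, screwdriver and tray are where they started.

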